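# Hang the paddle board inside the slant-top cabinet and shut the cover

## Task

Put the paddle-shaped chopping board away: slide the cabinet's cover aside to uncover the bay with the hook, lift the board with the holed neck out of the draining stand, reach down through the uncovered opening and hang the board by its hole on the hook, then let go and slide the cover fully shut again. Do not knock the cabinet's frame or walls with the board or the hand, and leave the other board and everything else where they are.

Things in the scene. Friction and masses are not known exactly. Their poses are not given: they have to be found in the camera images.
- cabinet: white slant-top cabinet fixed on the bar, 250 mm deep (x), 355 mm wide (y). Origin: centre of its underside; x points from its low front (robot side) to its back, y to its left, z up. Its top slopes at 20 degrees, rising to the back: the frame is 140 mm high at the front, 186 at mid depth, 231 at the back. It has two bays with a divider wall between them, each with an opening in the slope
- case: the cabinet's fixed walls, floor and frame (not hook or cover); origin and axes as the cabinet. The two openings are 155 mm wide (y), from x = -108 to +107 mm, centred at y = +85 (left bay: hook, covered at the start) and y = -85 mm (right bay: tea box, uncovered). Frame bars are 15 to 18 mm wide; guide rails at the front and back edges stand 10 mm above the frame. The inner floor is 15 mm high
- hook: the steel hook of the left bay, fixed to the back wall; same origin and axes as the cabinet (its own place is given by point hook_tip)
- hook_tip (a point): point on the axis of the hook's rod near its free end, axes as the cabinet (cabinet x +4, y +85, z 176 mm). The rod is 8 mm thick and runs level from the back wall towards the front (-x), 114 mm long; its last 6 mm turn up: the free end reaches 14 mm above and 4 mm in front of this point, the underside is 4 mm below it. A hung board has its hole centre about 12 mm below this height
- cover (a joint): wooden sliding cover on the slope, value in m: 0 = fully shut (over the left, hook bay), 0.17 = fully open (over the right bay); grows as it moves to the cabinet's -y. About 2 N of friction, stays where it is left, starts 0 to 20 mm open. 168 mm wide (y), 8 mm thick, on the guide rails
- cover_handle (a point): centre of the cover's handle, a solid wooden bar on top of the cover that moves with it: 70 mm long (along the slope, cabinet x), 14 mm wide (y), 36 mm tall square to the slope, half above and half below this point; can be pushed sideways by a fingertip or pinched from above
- board_hole (a point): centre of the hole in the neck of the loose paddle-shaped wooden board, which stands upright in one slot of the stand. Axes: x through the hole, y across the board, z up. The neck is 50 mm wide (y) and 62 mm tall with straight parallel sides to grip; the hole is 32 mm across, its centre 28 mm below the top edge, 34 mm above the blade's shoulders and 132 mm above the board's foot
- paddle_board: the paddle-shaped board with the holed neck, 160 mm tall, 14 mm thick (x), 0.18 to 0.35 kg; its blade is 104 mm wide (y) and 98 mm tall below the neck. Origin at the centre of its foot, axes as point board_hole
- stand: wooden draining stand fixed on the bar, base 130 x 120 x 20 mm, origin at the centre of its underside; its position and yaw vary. Two slots 17 mm wide at x = -30 and +30 mm, running along its y, between rows of dowels that rise 40 mm above the base; the boards' feet stand on the base, 20 mm above the bar
- plain_board: rectangular wooden board with no neck and no hole, 118 mm wide (y), 90 mm tall, 14 mm thick, standing in the other slot of the stand; origin at the centre of its foot. Bystander
- tea_box: red cardboard tea box, 63 x 131 x 66 mm, in the cabinet's right bay; origin at the centre of its underside. Bystander
- pepper_mill: brown wooden pepper mill, 58 mm across and 160 mm tall, on the bar; origin at the centre of its underside. Bystander
- salt_shaker: glass salt shaker with a grey cap, 44 mm across and 90 mm tall, on the bar; origin at the centre of its underside. Bystander
- tuna_tin: low round tin, 87 mm across and 40 mm tall, on the bar; origin at the centre of its underside. Bystander
- coffee_mug: white mug, 92 mm across and 95 mm tall, on the bar; origin at the centre of its underside. Bystander
There are look-alikes about, which are no part of the job. What is shaped like the paddle_board but orange is not meant.

How it is judged:
By the outcome, as a careful person would: the job done as asked, in the order asked, and still so for the second after the job is handed in, with the robot touching nothing.
It also fails if it takes over 72 s, if anything falls off the work surface, if the arm or the gripper's body presses on something with over 40 N, if the wrist force passes 120 N, or if a joint passes its speed limit or range.

## Robot

A 6-joint arm with a two-finger parallel gripper is mounted at the origin on a cart in front of the work surface, level with it; the furniture and walls round the work are solid. World frame = base frame: x ahead of the robot, y to its left, z up, the work surface at z = 0. Lengths are in m, angles in rad, forces in N, time in s.
With the tool pointing down it reaches from about 0.275 to 0.75 m from the base axis. Payload 10.2 kg.
Tool frame: the origin (TCP) lies between the finger pads; the fingertips stand 22 mm ahead of it and the grasp point (between the pads) lies 3 mm ahead of it (arm.tcp_to_tips is the distance from the TCP to the fingertips, in m); z points along the fingers, y is the line along which they close (so a half turn about z gives the same grasp; the last joint's range is limited). The gripper opens to 88 mm and grips with 3 to 60 N. Pads are 18 mm wide; open, the fingers measure 123 mm over their backs; the gripper's body (75 mm by 187 mm) begins 45 mm behind the grasp point.
Start: joints at [-1.493, 0.313, 1.498, -0, 1.331, -0.223], TCP at [0.156, -0.501, 0.227] pointing down, gripper open.
Joint ranges: [-2.94, 2.94], [-0.97, 2.17], [0.19, 2.56], [-1.23, 4.37], [0.02, 3.11], [-2.88, 2.88]. Speed limits (rad/s): [2.39, 2.39, 3.01, 3.14, 3.14, 3.14].

## Interface

Orientations are given as a unit quaternion [w, x, y, z].
In Python, from cell import arm gives the robot as it stands.
- The arm moves only by the tool play_rows, never from a script. Its argument "steps" is a list of rows, each an object of numbers: "jaw": the closure in counts, from 0 (fully open) to 255 (shut); "tx", "ty", "tz": the shift along the tool's x, y, z in mm; "rx", "ry", "rz": the turn, a rotation vector about the tool's x, y, z in rad. A call has 1 to 5 rows; each row shifts and turns the commanded pose from where the row before left it, along the tool's axes as they then stand; what a row does not reach is not made up. A row lasts 1/12 s, in which the tool goes at most 41.7 mm and 7.16 degrees, less where a joint would pass 70% of its speed; a pose out of reach is approached as far as the arm can. A call is refused whole if a number of a shift passes 41.7 or a number of a turn 0.125, either way. A call with a gripper value outside its range is refused whole. The fingers move at their own pace and stop on an object; "squeeze" is the grip in N (left out, the last holds). Time passes only in rows, so rows that do not move let the fingers close. It gives the time, the measured TCP pose, the force, the opening and the grip force at its end, in the units of the state.
- arm.get_obs(): the state, without advancing time (a new reading comes with each control period).
- arm.snapshot(name): name is "scene" or "top" or "wrist"; returns a dict with "img" (480x640x3 uint8, red, green, blue), "fx", "fy", "cx", "cy" (pixels), "k1" (the pictures are not rectified: a ray, as slopes to the right and down, at radius r is drawn at 1 + k1 r^2 times it, then the intrinsics apply), "R" (3x3) and "t" (3): a world point X has camera coordinates R X + t. Camera axes: x right, y down, z forward; pixel columns grow to the right and rows downward; lengths in m; the calibration is good to about 2 mm. A picture is of the moment at which its call begins. There is no depth.
- arm.hand_in(): hands the job in; it is judged then, once.
The state is a dict: "time": time; "q": joint angles; "joint_velocities": joint speeds; "joint_efforts": joint torques, N m; "tool_pos": TCP position; "ee_rot": TCP orientation; "ft_force": force on the tool from outside, world axes, zero at the start; "ft_torque": the same for the moment, N m; "width": finger opening in m; "finger_force": force on a finger pad.
Only numpy, scipy, OpenCV 4.12 (cv2) and the standard library are available. Lean on these libraries where they do the work, as an engineer would, in place of code of your own. Each camera call takes 0.05 s, during which the arm holds its last target. There are 200 camera calls.

## Working session

There is one attempt and no reset: what is moved stays moved. The work goes in short steps, Python scripts to look and compute and a tool call to move; the robot and the scene stay as the last step left them, time stands still between calls to the robot, and variables do not carry over. Pictures are saved under pics/ and viewed, at most 10 in all, crops included, and the job is handed in when it is done.

Besides the shell and the picture viewer there is one more tool, called after "Emit:" as name(argument=value, ...) on one line, values as JSON. play_rows: Moves the arm, as the interface text tells. Its arguments: {"type":"object","properties":{"steps":{"type":"array"},"squeeze":{"type":"number"}},"required":["steps"]}

```bash
mkdir -p pics; ls
cat > h.py <<'E'
import numpy as np, cv2
from cell import arm
def snap(n,f):
    s=arm.snapshot(n); cv2.imwrite('pics/'+f,cv2.cvtColor(s['img'],cv2.COLOR_RGB2BGR)); 
    np.savez('pics/'+f+'.npz',**s); return s
def load(f): return dict(np.load('pics/'+f+'.npz'))
def ray(s,uv):
    p=np.array([(uv[0]-s['cx'])/s['fx'],(uv[1]-s['cy'])/s['fy']]); q=p.copy()
    for _ in range(20): q=p/(1+s['k1']*(q@q))
    d=s['R'].T@np.array([q[0],q[1],1]); return -s['R'].T@s['t'], d/np.linalg.norm(d)
def plane(s,uv,z):
    o,d=ray(s,uv); return o+d*(z-o[2])/d[2]
def proj(s,X):
    c=s['R']@np.array(X)+s['t']; q=c[:2]/c[2]; q=q*(1+s['k1']*(q@q)); return q*[s['fx'],s['fy']]+[s['cx'],s['cy']]
def tri(l):
    A=0;b=0
    for s,uv in l:
        o,d=ray(s,uv); P=np.eye(3)-np.outer(d,d); A=A+P; b=b+P@o
    return np.linalg.solve(A,b)
E
python3 - <<'E'
from h import *
a=snap('scene','s0.png'); b=snap('top','t0.png')
for s in (a,b): print(-s['R'].T@s['t'], s['R'][2])
cv2.imwrite('pics/both.png',np.vstack([cv2.imread('pics/s0.png')]))
print(arm.get_obs())
E
```

```text
pics
[-0.3838466  -1.19219264  1.25056533] [ 0.47005196  0.64511725 -0.60239097]
[-0.70057518 -0.02663402  1.64778104] [ 0.62269337  0.02227623 -0.78214879]
{'time': 0.1, 'q': array([-1.49340605e+00,  3.13335578e-01,  1.49832810e+00, -8.77775538e-06,
        1.33100926e+00, -2.23377899e-01]), 'joint_velocities': array([ 4.48501192e-05, -1.41575081e-03, -1.07534971e-03,  2.11463587e-05,
        9.18381251e-04,  2.46991545e-03]), 'joint_efforts': array([ 3.56092845e-03, -4.02807891e+01, -2.52642024e+01,  6.95960945e-02,
        3.42725229e-02, -6.82957034e-05]), 'tool_pos': array([ 0.15551272, -0.50120209,  0.22686065]), 'ee_rot': array([-5.39016500e-04,  9.88713307e-01,  1.49818905e-01,  3.51407734e-05]), 'ft_force': array([-0.26976451,  0.42389549, -0.09856169]), 'ft_torque': array([ 0.00094933, -0.05236814,  0.00269561]), 'finger_force': 0.0, 'width': 0.08818411760704341}
```

View pics/s0.png

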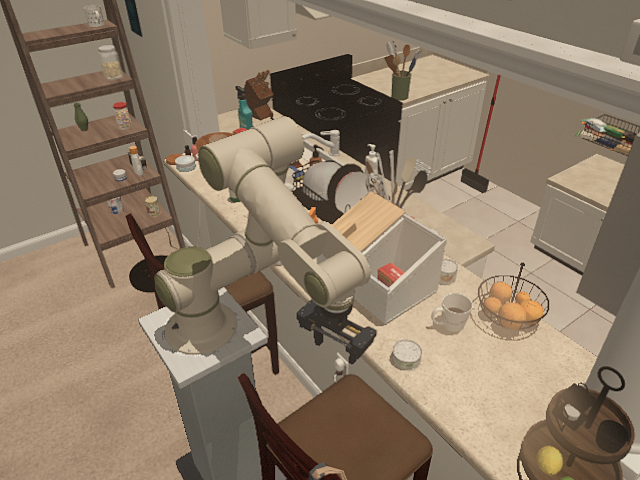

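View pics/t0.png

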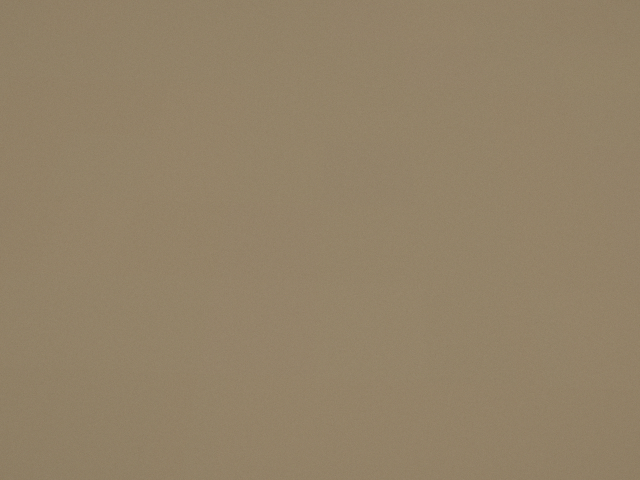

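The scene camera shows the cabinet at about (340–445, 195–320), its cover at the left, and the tea box at (390, 273). The mug is at (452, 312) and the tin at (406, 353). The arm hides the stand, and the top camera is blocked: its picture is uniform brown. Next I'll crop the scene view and take a wrist picture.

Run:
```python
from h import *
s=load('s0.png'); w=snap('wrist','w0.png')
i=cv2.cvtColor(s['img'],cv2.COLOR_RGB2BGR)[180:360,280:480]
A=cv2.resize(i,None,fx=3,fy=3,interpolation=cv2.INTER_CUBIC)
cv2.imwrite('pics/c0.png',A)
print(-w['R'].T@w['t'], w['R'], w['fx'])
# rough
for uv in [(370,322),(438,273),(444,235),(402,213)]: print(uv,plane(s,uv,0),plane(s,uv,.2))
```

```text
[ 0.22397816 -0.4803055   0.38480889] [[ 0.29582839 -0.95524041 -0.00114488]
 [-0.9174109  -0.28444651  0.27829378]
 [-0.26616312 -0.08127688 -0.96049532]] 346.91735837186
(370, 322) [ 0.44890429 -0.30940946  0.        ] [ 0.31572438 -0.45059092  0.2       ]
(438, 273) [ 0.80147149 -0.2708233   0.        ] [ 0.61190633 -0.41817575  0.2       ]
(444, 235) [ 0.98715774 -0.12497648  0.        ] [ 0.76789621 -0.29565387  0.2       ]
(402, 213) [0.96075503 0.08598605 0.        ] [ 0.74571603 -0.11843009  0.2       ]
```

View pics/c0.png

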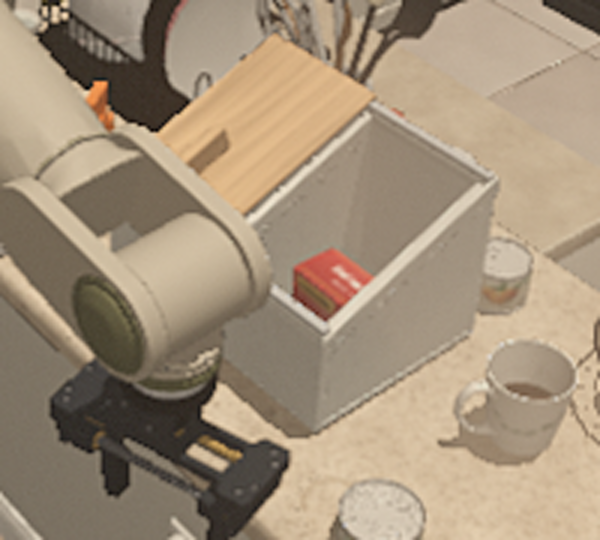

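The crop shows the cabinet's right wall: bottom corners at (386, 324) front and (437, 293) back, top corners at (388, 290) front and (446, 240) back. The cover's back edge runs from (370, 193) to (405, 214), and the handle is at about (347, 231). Something orange is at (313, 215).

Run:
```python
from h import *
s=load('s0.png')
f=plane(s,(386,324),0); b=plane(s,(436.7,292.7),0)
d=b-f; yaw=np.arctan2(d[1],d[0]); print(f,b,np.linalg.norm(d),np.degrees(yaw))
c=[np.cos(yaw),np.sin(yaw)]; X=np.array([*c,0]);Y=np.array([-c[1],c[0],0]); m=(f+b)/2+Y*.1775; print('centre',m)
ft=plane(s,(388.3,290),.145);bt=plane(s,(445.7,240),.235);d=bt-ft;print(ft,bt,np.linalg.norm(d[:2]),np.degrees(np.arctan2(d[1],d[0])))
cl=plane(s,(370,192.7),.245);cr=plane(s,(405,214.3),.245);d=cl-cr;print(cl,cr,np.linalg.norm(d),np.degrees(np.arctan2(-d[0],d[1])))
print(plane(s,(313,215),.15),plane(s,(313,215),0.))
```

```text
[ 0.48444951 -0.34676774  0.        ] [ 0.72233005 -0.34054231  0.        ] 0.23796198739981647 1.4991102540505752
centre [ 0.59874613 -0.16621578  0.        ]
[ 0.48446362 -0.34284282  0.145     ] [ 0.71432868 -0.34705654  0.235     ] 0.22990367779240076 -1.0501876225011078
[ 0.69439388 -0.00320911  0.245     ] [ 0.70004089 -0.17604478  0.245     ] 0.17292789724478597 1.8713430728120635
[0.53067845 0.11768925 0.15      ] [0.65532235 0.29621775 0.        ]
```

The cabinet is centred near (0.60, -0.167) with yaw of about 0–2°. I'll raise the arm and move it to a viewpoint over the cabinet and stand.

Emit:
play_rows(steps=[{"tz": -40, "rz": 0.06, "jaw": 0}, {"tz": -40, "rz": 0.06}, {"tz": -40, "rz": 0.06}, {"tz": -40, "rz": 0.06}, {"tz": -40, "rz": 0.06}])

```text
schema error: expected keys jaw, tx, ty, tz, rx, ry, rz
```

Emit:
play_rows(steps=[{"tx": 22, "ty": -32}, {"tx": 22, "ty": -32}, {"tx": 22, "ty": -32}, {"tx": 22, "ty": -32}, {"tx": 22, "ty": -32}])

```text
schema error: expected keys jaw, tx, ty, tz, rx, ry, rz
```

Emit:
play_rows(steps=[{"tx": 22, "ty": -32}, {"tx": 22, "ty": -32}, {"tx": 22, "ty": -32}, {"tx": 22, "ty": -32}, {"tx": 22, "ty": -32}])

```text
schema error: expected keys jaw, tx, ty, tz, rx, ry, rz
```

Emit:
play_rows(steps=[{"tx": 22, "ty": -32}, {"tx": 22, "ty": -32}, {"tx": 22, "ty": -32}, {}])

```text
schema error: expected keys jaw, tx, ty, tz, rx, ry, rz
```

Run:
```python
from h import *
o=arm.get_obs(); print(o['time'],o['tool_pos'],o['ee_rot'])
w=snap('wrist','w1.png');snap('scene','s1.png')
print(-w['R'].T@w['t'], w['R'])
```

```text
0.15 [ 0.15550608 -0.50124873  0.22692025] [-4.56865748e-04  9.88714730e-01  1.49809792e-01  2.68401012e-05]
[ 0.22397924 -0.48031803  0.38488427] [[ 0.29582829 -0.95524064 -0.00096735]
 [-0.9174151  -0.28439596  0.27833159]
 [-0.26614876 -0.0814509  -0.96048456]]
```

View pics/w1.png

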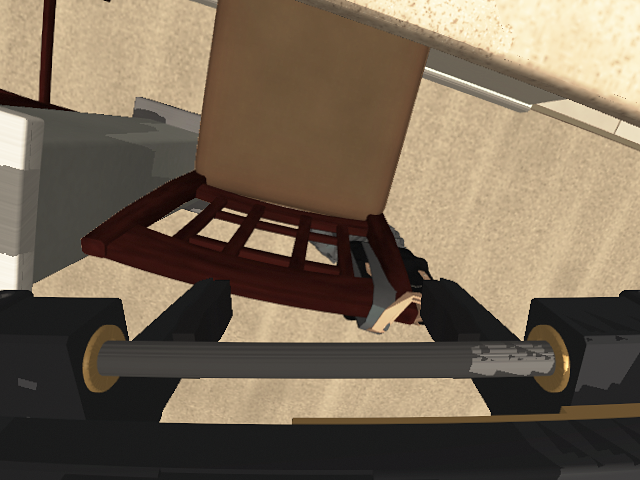

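Every row needs all seven keys, so nothing moved. The picture only shows the floor and a chair below the start pose. I'll redo the move.

Emit:
play_rows(steps=[{"jaw": 0, "tx": 0, "ty": 0, "tz": -40, "rx": 0, "ry": 0, "rz": 0.06}, {"jaw": 0, "tx": 0, "ty": 0, "tz": -40, "rx": 0, "ry": 0, "rz": 0.06}, {"jaw": 0, "tx": 0, "ty": 0, "tz": -40, "rx": 0, "ry": 0, "rz": 0.06}, {"jaw": 0, "tx": 0, "ty": 0, "tz": -40, "rx": 0, "ry": 0, "rz": 0.06}, {"jaw": 0, "tx": 0, "ty": 0, "tz": -40, "rx": 0, "ry": 0, "rz": 0.06}])

```text
time: 0.67
tool_pos: [0.1555, -0.5008, 0.4294]
ee_rot: [0.0, 1.0, -0.001, 0.0]
ft_force: [0.1, -0.5, 0.2]
width: 0.0882
finger_force: 0.0
```

Emit:
play_rows(steps=[{"jaw": 0, "tx": 22, "ty": -32, "tz": 0, "rx": 0, "ry": 0, "rz": 0}, {"jaw": 0, "tx": 22, "ty": -32, "tz": 0, "rx": 0, "ry": 0, "rz": 0}, {"jaw": 0, "tx": 22, "ty": -32, "tz": 0, "rx": 0, "ry": 0, "rz": 0}, {"jaw": 0, "tx": 22, "ty": -32, "tz": 0, "rx": 0, "ry": 0, "rz": 0}, {"jaw": 0, "tx": 22, "ty": -32, "tz": 0, "rx": 0, "ry": 0, "rz": 0}])

```text
time: 1.08
tool_pos: [0.266, -0.3396, 0.4273]
ee_rot: [0.0, 1.0, 0.0, 0.0]
ft_force: [1.7, 0.9, 0.9]
width: 0.0882
finger_force: 0.0
```

Emit:
play_rows(steps=[{"jaw": 0, "tx": 22, "ty": -32, "tz": 0, "rx": 0, "ry": 0, "rz": 0}, {"jaw": 0, "tx": 22, "ty": -32, "tz": 0, "rx": 0, "ry": 0, "rz": 0}, {"jaw": 0, "tx": 22, "ty": -32, "tz": 0, "rx": 0, "ry": 0, "rz": 0}, {"jaw": 0, "tx": 22, "ty": -32, "tz": 0, "rx": 0, "ry": 0, "rz": 0}, {"jaw": 0, "tx": 22, "ty": -32, "tz": 0, "rx": 0, "ry": 0, "rz": 0}])

```text
time: 1.5
tool_pos: [0.3758, -0.1794, 0.4274]
ee_rot: [0.0, 1.0, 0.0, 0.0]
ft_force: [0.5, -0.7, 1.2]
width: 0.0877
finger_force: 0.0
```

Emit:
play_rows(steps=[{"jaw": 0, "tx": 22, "ty": -32, "tz": 0, "rx": 0, "ry": 0, "rz": 0}, {"jaw": 0, "tx": 22, "ty": -32, "tz": 0, "rx": 0, "ry": 0, "rz": 0}, {"jaw": 0, "tx": 22, "ty": -32, "tz": 0, "rx": 0, "ry": 0, "rz": 0}, {"jaw": 0, "tx": 0, "ty": 0, "tz": 0, "rx": 0, "ry": 0, "rz": 0}, {"jaw": 0, "tx": 0, "ty": 0, "tz": 0, "rx": 0, "ry": 0, "rz": 0}])

```text
time: 1.92
tool_pos: [0.4416, -0.0839, 0.4271]
ee_rot: [-0.0, 1.0, 0.002, -0.0]
ft_force: [0.8, -0.7, -0.2]
width: 0.0881
finger_force: 0.0
```

Run:
```python
from h import *
o=arm.get_obs(); print(o['time'],o['tool_pos'],o['ee_rot'])
w=snap('wrist','w2.png');snap('scene','s2.png')
print(-w['R'].T@w['t'], w['R'])
```

```text
1.9167 [ 0.44164883 -0.08392277  0.42705374] [-6.63948476e-05  9.99997464e-01  2.22869743e-03 -3.15479390e-04]
[ 0.51340725 -0.0837288   0.58494614] [[ 3.97719388e-03 -9.99992089e-01  6.09584642e-05]
 [-9.60244930e-01 -3.80209481e-03  2.79132977e-01]
 [-2.79130537e-01 -1.16870102e-03 -9.60252455e-01]]
```

View pics/w2.png

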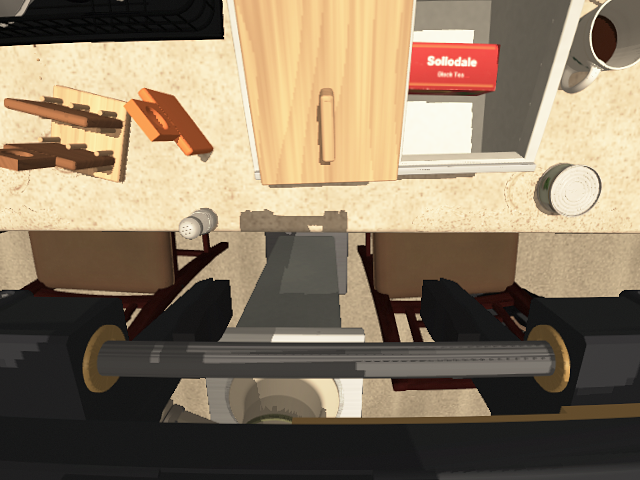

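The wrist view shows the cabinet top: the cover spans columns 240–410, the handle runs (326, 88)–(328, 163), and the front right corner is at (533, 171). The tea box is at (455, 67) and the salt shaker at (197, 223). The stand is at about (90, 130) with two brown boards in it. The orange look-alike at (170, 120) is lying on the bar.

Run:
```python
from h import *
w=load('w2.png'); s=load('s0.png')
np.set_printoptions(precision=4,suppress=True)
print('rf',plane(w,(533,171),.15),'lf',plane(w,(257,180),.145))
print('handle', tri([(w,(326,89)),(s,(354.5,222.5))]), plane(w,(326,89),.25),plane(w,(328,163),.225))
print('tea',plane(w,(455,92),.081),)
for n,uv,z in [('st',(128,105),.02),('st',(124,182),.02),('st',(52,170),.02),('st',(57,85),.02),('backL',(5,102),.11),('backR',(120,126),.11),('front top L',(0,146),.18),('fr',(75,146),.18)]: print(n,plane(w,uv,z))
# handle/cover colour contours
hsv=cv2.cvtColor(w['img'],cv2.COLOR_RGB2HSV)
i=cv2.cvtColor(w['img'],cv2.COLOR_RGB2BGR)
a=cv2.resize(i[60:220,0:230],None,fx=3.4,fy=3.4,interpolation=cv2.INTER_CUBIC); cv2.imwrite('pics/c2.png',a)
```

```text
rf [ 0.4749 -0.3445  0.15  ] lf [0.4606 0.0031 0.145 ]
handle [ 0.5591 -0.0837  0.2189] [ 0.5552 -0.0837  0.25  ] [ 0.4877 -0.086   0.225 ]
tea [ 0.5743 -0.2598  0.081 ]
st [0.5624 0.2244 0.02  ]
st [0.4427 0.2483 0.02  ]
st [0.4633 0.3687 0.02  ]
st [0.5942 0.3347 0.02  ]
backL [0.5623 0.3459 0.11  ]
backR [0.5283 0.1899 0.11  ]
front top L [0.5063 0.3003 0.18  ]
fr [0.5047 0.2068 0.18  ]
```

View pics/c2.png

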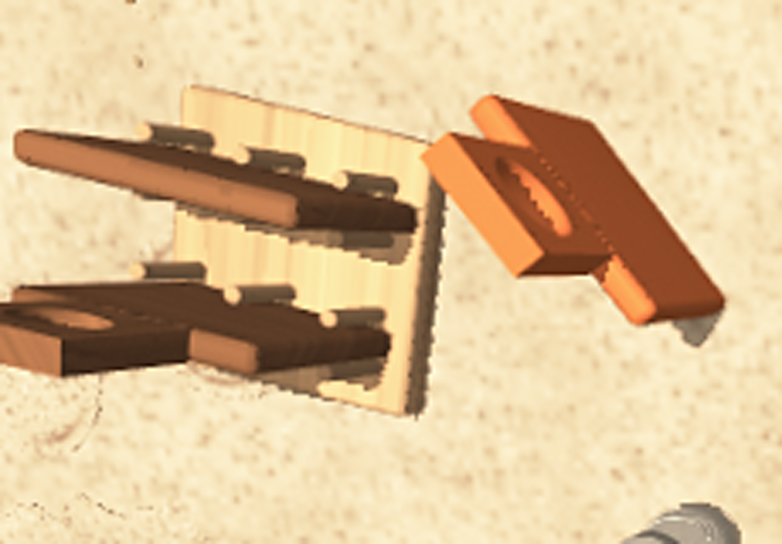

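The front slot holds the brown paddle board, with its holed neck at crop (60, 315). The back slot holds the plain board, and the orange look-alike stands to the right of the stand. The stand's yaw is about -13°, with its centre near (0.516, 0.294). The handle centre is near (0.528, -0.085, 0.19) and the cabinet yaw is about 0.033. I'll pinch the handle now.

Emit:
play_rows(steps=[{"jaw": 0, "tx": 17, "ty": 1, "tz": 34, "rx": 0, "ry": 0, "rz": -0.03}, {"jaw": 0, "tx": 17, "ty": 1, "tz": 36, "rx": 0, "ry": 0, "rz": 0}, {"jaw": 0, "tx": 17, "ty": 1, "tz": 36, "rx": 0, "ry": 0, "rz": 0}, {"jaw": 0, "tx": 17, "ty": 1, "tz": 36, "rx": 0, "ry": 0, "rz": 0}, {"jaw": 0, "tx": 17, "ty": 0, "tz": 36, "rx": 0, "ry": 0, "rz": 0}])

```text
time: 2.43
tool_pos: [0.5262, -0.0889, 0.2478]
ee_rot: [0.0, 1.0, 0.014, 0.0]
ft_force: [-0.3, 0.3, 0.4]
width: 0.0883
finger_force: 0.0
```

Emit:
play_rows(steps=[{"jaw": 0, "tx": 0, "ty": 0, "tz": 16, "rx": 0, "ry": 0, "rz": 0}, {"jaw": 0, "tx": 0, "ty": 0, "tz": 15, "rx": 0, "ry": 0, "rz": 0}, {"jaw": 0, "tx": 0, "ty": 0, "tz": 15, "rx": 0, "ry": 0, "rz": 0}, {"jaw": 255, "tx": 0, "ty": 0, "tz": 0, "rx": 0, "ry": 0, "rz": 0}, {"jaw": 255, "tx": 0, "ty": 0, "tz": 0, "rx": 0, "ry": 0, "rz": 0}], squeeze=10)

```text
time: 2.85
tool_pos: [0.5258, -0.0884, 0.2035]
ee_rot: [-0.0, 1.0, 0.014, -0.0]
ft_force: [0.7, -0.0, 0.3]
width: 0.0772
finger_force: 0.0
```

Emit:
play_rows(steps=[{"jaw": 255, "tx": 0, "ty": 0, "tz": 0, "rx": 0, "ry": 0, "rz": 0}, {"jaw": 255, "tx": 0, "ty": 0, "tz": 0, "rx": 0, "ry": 0, "rz": 0}, {"jaw": 255, "tx": 0, "ty": 0, "tz": 0, "rx": 0, "ry": 0, "rz": 0}, {"jaw": 255, "tx": 0, "ty": 0, "tz": 0, "rx": 0, "ry": 0, "rz": 0}, {"jaw": 255, "tx": 0, "ty": 0, "tz": 0, "rx": 0, "ry": 0, "rz": 0}])

```text
time: 3.27
tool_pos: [0.5263, -0.0871, 0.2037]
ee_rot: [0.0, 1.0, 0.015, 0.0]
ft_force: [0.2, -0.7, 0.2]
width: 0.0437
finger_force: 0.0
```

Emit:
play_rows(steps=[{"jaw": 255, "tx": 0, "ty": 0, "tz": 0, "rx": 0, "ry": 0, "rz": 0}, {"jaw": 255, "tx": 0, "ty": 0, "tz": 0, "rx": 0, "ry": 0, "rz": 0}, {"jaw": 255, "tx": 0, "ty": 0, "tz": 0, "rx": 0, "ry": 0, "rz": 0}, {"jaw": 255, "tx": 0, "ty": 0, "tz": 0, "rx": 0, "ry": 0, "rz": 0}, {"jaw": 255, "tx": 0, "ty": 0, "tz": 0, "rx": 0, "ry": 0, "rz": 0}])

```text
time: 3.68
tool_pos: [0.5263, -0.0869, 0.2033]
ee_rot: [-0.0, 1.0, 0.015, 0.0]
ft_force: [-0.2, 2.3, 1.2]
width: 0.0139
finger_force: 10.0
```

Emit:
play_rows(steps=[{"jaw": 255, "tx": 0, "ty": 10, "tz": 0, "rx": 0, "ry": 0, "rz": 0}, {"jaw": 255, "tx": 0, "ty": 20, "tz": 0, "rx": 0, "ry": 0, "rz": 0}, {"jaw": 255, "tx": 0, "ty": 20, "tz": 0, "rx": 0, "ry": 0, "rz": 0}, {"jaw": 255, "tx": 0, "ty": 20, "tz": 0, "rx": 0, "ry": 0, "rz": 0}, {"jaw": 255, "tx": 0, "ty": 20, "tz": 0, "rx": 0, "ry": 0, "rz": 0}])

```text
time: 4.1
tool_pos: [0.5297, -0.1777, 0.2033]
ee_rot: [-0.0, 1.0, 0.016, 0.001]
ft_force: [7.5, 3.5, -1.7]
width: 0.014
finger_force: 10.0
```

Emit:
play_rows(steps=[{"jaw": 255, "tx": 0.5, "ty": 20, "tz": 0, "rx": 0, "ry": 0, "rz": 0}, {"jaw": 255, "tx": 0.5, "ty": 20, "tz": 0, "rx": 0, "ry": 0, "rz": 0}, {"jaw": 255, "tx": 0, "ty": 15, "tz": 0, "rx": 0, "ry": 0, "rz": 0}, {"jaw": 255, "tx": 0, "ty": 10, "tz": 0, "rx": 0, "ry": 0, "rz": 0}, {"jaw": 255, "tx": 0, "ty": 5, "tz": 0, "rx": 0, "ry": 0, "rz": 0}])

```text
time: 4.52
tool_pos: [0.5325, -0.2481, 0.2033]
ee_rot: [0.0, 1.0, 0.015, 0.001]
ft_force: [3.8, 2.9, 0.9]
width: 0.0138
finger_force: 10.0
```

Emit:
play_rows(steps=[{"jaw": 255, "tx": 0, "ty": 3, "tz": 0, "rx": 0, "ry": 0, "rz": 0}, {"jaw": 255, "tx": 0, "ty": 3, "tz": 0, "rx": 0, "ry": 0, "rz": 0}, {"jaw": 255, "tx": 0, "ty": 0, "tz": 0, "rx": 0, "ry": 0, "rz": 0}])

```text
time: 4.77
tool_pos: [0.5326, -0.2526, 0.2033]
ee_rot: [-0.0, 1.0, 0.016, 0.0]
ft_force: [3.9, 2.0, -0.2]
width: 0.0136
finger_force: 10.0
```

Emit:
play_rows(steps=[{"jaw": 255, "tx": 0, "ty": 2, "tz": 0, "rx": 0, "ry": 0, "rz": 0}, {"jaw": 255, "tx": 0, "ty": 2, "tz": 0, "rx": 0, "ry": 0, "rz": 0}, {"jaw": 255, "tx": 0, "ty": 2, "tz": 0, "rx": 0, "ry": 0, "rz": 0}, {"jaw": 255, "tx": 0, "ty": 0, "tz": 0, "rx": 0, "ry": 0, "rz": 0}])

```text
time: 5.1
tool_pos: [0.5327, -0.2549, 0.2032]
ee_rot: [-0.004, 1.0, 0.017, -0.001]
ft_force: [2.2, 20.1, 4.1]
width: 0.0184
finger_force: 10.0
```

The cover hit its stop, so it is fully open. I'll release and move up to a viewpoint that shows both the hook bay and the stand.

Emit:
play_rows(steps=[{"jaw": 0, "tx": 0, "ty": -3, "tz": 0, "rx": 0, "ry": 0, "rz": 0}, {"jaw": 0, "tx": 0, "ty": 0, "tz": 0, "rx": 0, "ry": 0, "rz": 0}, {"jaw": 0, "tx": 0, "ty": 0, "tz": 0, "rx": 0, "ry": 0, "rz": 0}, {"jaw": 0, "tx": 0, "ty": 0, "tz": -20, "rx": 0, "ry": 0, "rz": 0}, {"jaw": 0, "tx": 0, "ty": 0, "tz": -40, "rx": 0, "ry": 0, "rz": 0}])

```text
time: 5.52
tool_pos: [0.5309, -0.2555, 0.2598]
ee_rot: [-0.002, 1.0, 0.015, -0.004]
ft_force: [0.6, 0.5, -0.0]
width: 0.0495
finger_force: 0.0
```

Emit:
play_rows(steps=[{"jaw": 0, "tx": -6, "ty": -30, "tz": -24, "rx": 0, "ry": 0, "rz": 0}, {"jaw": 0, "tx": -6, "ty": -30, "tz": -24, "rx": 0, "ry": 0, "rz": 0}, {"jaw": 0, "tx": -6, "ty": -30, "tz": -24, "rx": 0, "ry": 0, "rz": 0}, {"jaw": 0, "tx": -6, "ty": -30, "tz": -24, "rx": 0, "ry": 0, "rz": 0}, {"jaw": 0, "tx": -6, "ty": -30, "tz": -24, "rx": 0, "ry": 0, "rz": 0}])

```text
time: 5.93
tool_pos: [0.497, -0.1061, 0.3845]
ee_rot: [0.0, 1.0, 0.015, -0.0]
ft_force: [-0.4, -0.1, 0.2]
width: 0.0829
finger_force: 0.0
```

Emit:
play_rows(steps=[{"jaw": 0, "tx": -6, "ty": -34, "tz": -10, "rx": 0, "ry": 0, "rz": 0}, {"jaw": 0, "tx": -6, "ty": -35, "tz": -10, "rx": 0, "ry": 0, "rz": 0}, {"jaw": 0, "tx": -6, "ty": -35, "tz": -10, "rx": 0, "ry": 0, "rz": 0}, {"jaw": 0, "tx": -6, "ty": -35, "tz": -5, "rx": 0, "ry": 0, "rz": 0}, {"jaw": 0, "tx": -6, "ty": -35, "tz": 0, "rx": 0, "ry": 0, "rz": 0}])

```text
time: 6.35
tool_pos: [0.462, 0.067, 0.4196]
ee_rot: [0.001, 1.0, 0.015, 0.001]
ft_force: [0.2, 0.6, -0.0]
width: 0.0882
finger_force: 0.0
```

Emit:
play_rows(steps=[{"jaw": 0, "tx": -6, "ty": -20, "tz": 0, "rx": 0, "ry": 0, "rz": 0}, {"jaw": 0, "tx": 0, "ty": 0, "tz": 0, "rx": 0, "ry": 0, "rz": 0}, {"jaw": 0, "tx": 0, "ty": 0, "tz": 0, "rx": 0, "ry": 0, "rz": 0}])

```text
time: 6.6
tool_pos: [0.4558, 0.0859, 0.4185]
ee_rot: [0.0, 1.0, 0.016, 0.0]
ft_force: [-0.7, -0.4, -0.4]
width: 0.0883
finger_force: 0.0
```

Run:
```python
from h import *
o=arm.get_obs(); print(o['time'],o['tool_pos'],o['ee_rot'])
w=snap('wrist','w3.png');snap('scene','s3.png')
i=cv2.imread('pics/w3.png')[0:300]
cv2.imwrite('pics/c3.png',cv2.resize(i,None,fx=1.25,fy=1.25,interpolation=cv2.INTER_CUBIC))
```

```text
6.6 [0.45576582 0.08586109 0.41847398] [4.32844764e-04 9.99871307e-01 1.60360685e-02 1.64891623e-04]
```

View pics/c3.png

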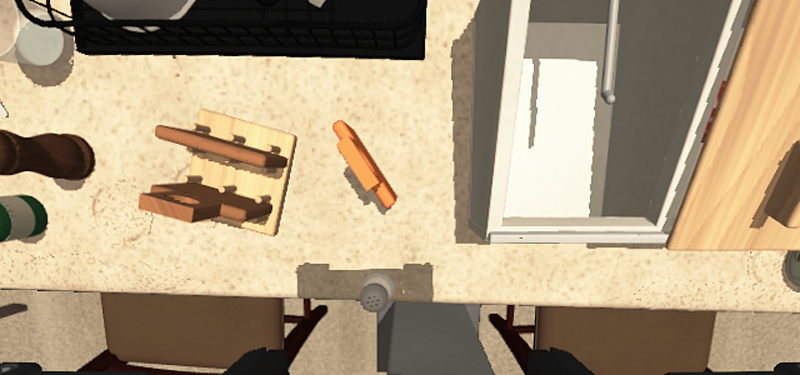

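The wrist view shows the left bay uncovered, with the hook's free end at px (487, 78) and the cabinet's front-left corner at (390, 192). The stand's base corners are at (164, 87), (238, 107) and (220, 189). The paddle neck top is around (144, 160), the mill is at (30, 120) and the orange board at (292, 132).

Run:
```python
from h import *
np.set_printoptions(precision=4,suppress=True)
w=load('w3.png')
print('hook end z.19',plane(w,(487,78.8),.188),'rod',plane(w,(491.5,24),.18))
print('lf corner',plane(w,(390,192),.15), 'rf of left bay', plane(w,(534,195),.15))
for n,uv,z in [('st',(164,87),.02),('st',(238,107),.02),('st',(220,189),.02),('neck',(112,160),.18),('neck',(176,172),.18),('plainL',(124,103),.11),('plainR',(228,129),.11),('orange',(272,98),.16),('orange foot',(316,166),0)]: print(n,plane(w,uv,z))
i=cv2.imread('pics/w3.png')[75:205,90:270]
cv2.imwrite('pics/c4.png',cv2.resize(i,None,fx=4.4,fy=4.4,interpolation=cv2.INTER_CUBIC))
```

```text
hook end z.19 [ 0.593 -0.079  0.188] rod [ 0.6476 -0.0799  0.18  ]
lf corner [0.4647 0.0065 0.15  ] rf of left bay [ 0.4675 -0.176   0.15  ]
st [0.5944 0.3339 0.02  ]
st [0.568  0.2224 0.02  ]
st [0.442  0.2557 0.02  ]
neck [0.4965 0.3302 0.18  ]
neck [0.4846 0.2571 0.18  ]
plainL [0.5636 0.3481 0.11  ]
plainR [0.5341 0.2145 0.11  ]
orange [0.5684 0.1498 0.16  ]
orange foot [0.4814 0.1023 0.    ]
```

View pics/c4.png

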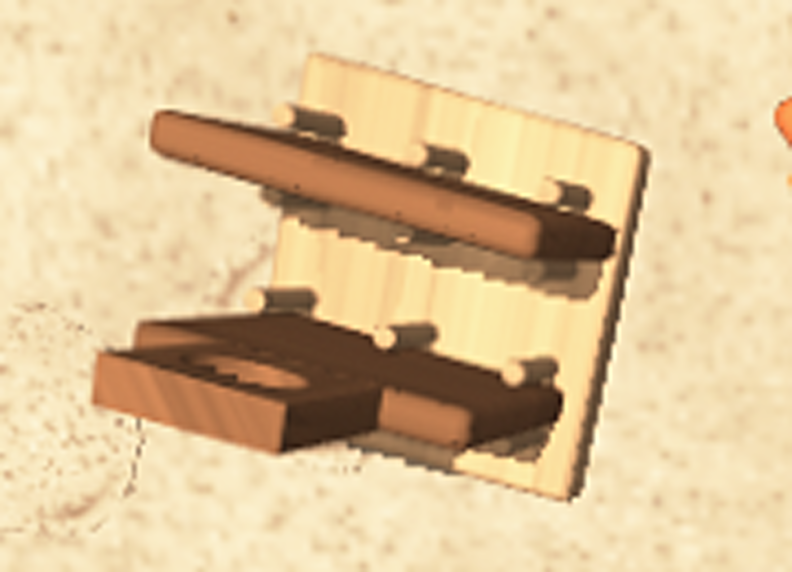

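The enlarged crop shows the paddle neck's top face as a quad at crop (104, 352), (286, 404), (278, 452), (93, 402), which is px (113.6, 155) to (153.2, 178), centre (133.2, 166.4).

Run:
```python
from h import *
np.set_printoptions(precision=4,suppress=True)
w=load('w3.png')
q=np.array([(104,352),(286,404),(278,452),(93,402)])/4.4+[90,75]
P=np.array([plane(w,u,.18) for u in q]);c=P.mean(0);print(P,c)
d=(P[0]+P[3]-P[1]-P[2]);print('yaw of board',np.arctan2(-d[0],d[1]),np.linalg.norm(d)/2)
o=arm.get_obs()
from scipy.spatial.transform import Rotation as R
r=R.from_quat(np.r_[o['ee_rot'][1:],o['ee_rot'][0]]); print(r.as_matrix())
```

```text
[[0.5021 0.3276 0.18  ]
 [0.4899 0.2809 0.18  ]
 [0.4775 0.2842 0.18  ]
 [0.4893 0.3322 0.18  ]] [0.4897 0.3062 0.18  ]
yaw of board -0.24913436987041562 0.04881360051782855
[[ 0.9996  0.0296 -0.0004]
 [ 0.0296 -0.9996 -0.0006]
 [-0.0004  0.0005 -1.    ]]
```

Emit:
play_rows(steps=[{"jaw": 0, "tx": 0, "ty": 0, "tz": 20, "rx": 0, "ry": 0, "rz": 0.094}, {"jaw": 0, "tx": 0, "ty": 0, "tz": 20, "rx": 0, "ry": 0, "rz": 0.093}, {"jaw": 0, "tx": 0, "ty": 0, "tz": 20, "rx": 0, "ry": 0, "rz": 0.093}, {"jaw": 0, "tx": -8, "ty": -32, "tz": 0, "rx": 0, "ry": 0, "rz": 0}, {"jaw": 0, "tx": -8, "ty": -32, "tz": 0, "rx": 0, "ry": 0, "rz": 0}])

```text
time: 7.12
tool_pos: [0.4566, 0.1503, 0.3571]
ee_rot: [0.0, 0.992, -0.127, -0.001]
ft_force: [0.9, -0.1, 0.4]
width: 0.0884
finger_force: 0.0
```

Emit:
play_rows(steps=[{"jaw": 0, "tx": -8, "ty": -32, "tz": 0, "rx": 0, "ry": 0, "rz": 0}, {"jaw": 0, "tx": -8, "ty": -32, "tz": 0, "rx": 0, "ry": 0, "rz": 0}, {"jaw": 0, "tx": -8, "ty": -32, "tz": 15, "rx": 0, "ry": 0, "rz": 0}, {"jaw": 0, "tx": -8, "ty": -32, "tz": 20, "rx": 0, "ry": 0, "rz": 0}, {"jaw": 0, "tx": -9, "ty": -30, "tz": 20, "rx": 0, "ry": 0, "rz": 0}])

```text
time: 7.53
tool_pos: [0.4564, 0.3155, 0.3023]
ee_rot: [0.0, 0.992, -0.125, 0.0]
ft_force: [1.0, -0.8, -0.5]
width: 0.0881
finger_force: 0.0
```

Emit:
play_rows(steps=[{"jaw": 0, "tx": 0, "ty": 0, "tz": 0, "rx": 0, "ry": 0.117, "rz": 0}, {"jaw": 0, "tx": 0, "ty": 0, "tz": 0, "rx": 0, "ry": 0.117, "rz": 0}, {"jaw": 0, "tx": 0, "ty": 0, "tz": 0, "rx": 0, "ry": 0.116, "rz": 0}, {"jaw": 0, "tx": 0, "ty": 0, "tz": 0, "rx": 0, "ry": 0, "rz": 0}, {"jaw": 0, "tx": 0, "ty": 0, "tz": 0, "rx": 0, "ry": 0, "rz": 0}])

```text
time: 7.95
tool_pos: [0.4554, 0.3144, 0.3033]
ee_rot: [0.022, 0.977, -0.123, 0.171]
ft_force: [0.6, -0.2, -0.5]
width: 0.088
finger_force: 0.0
```

```bash
cat >> h.py <<'E'
from scipy.spatial.transform import Rotation as Ro
np.set_printoptions(precision=4,suppress=True)
def to(T,rv=None):
    o=arm.get_obs(); q=o['ee_rot']; r=Ro.from_quat(np.r_[q[1:],q[0]])
    print(o['time'],o['tool_pos'],'f',o['ft_force'],'w',o['width']); print(r.as_matrix())
    print('shift mm',r.inv().apply(np.array(T)-o['tool_pos'])*1000)
    return r
E
python3 - <<'E'
from h import *
to([.4887,.3065,.1688])
w=snap('wrist','w4.png')
i=cv2.imread('pics/w4.png')
g=cv2.cvtColor(i,cv2.COLOR_BGR2HSV)
# predicted neck-top corners in this picture
X=np.array([np.cos(-.249),np.sin(-.249),0]);Y=np.array([-X[1],X[0],0]);c=np.array([.4897,.3062,.18])
for a in(-7,7):
  for b in(-25,25): 
    p=proj(w,c+X*a/1000+Y*b/1000); print(p); cv2.circle(i,tuple(int(v) for v in p),2,(255,0,0),-1)
cv2.imwrite('pics/c5.png',i)
E
```

```text
7.95 [0.4554 0.3144 0.3033] f [ 0.597  -0.1517 -0.4629] w 0.08804158080660644
[[ 0.9112 -0.247   0.3298]
 [-0.232  -0.969  -0.0848]
 [ 0.3405  0.0007 -0.9403]]
shift mm [-13.5899  -0.6411 138.0797]
[354.2544 243.0004]
[295.7614 243.054 ]
[354.1506 226.6917]
[295.8388 226.7424]
```

View pics/c5.png

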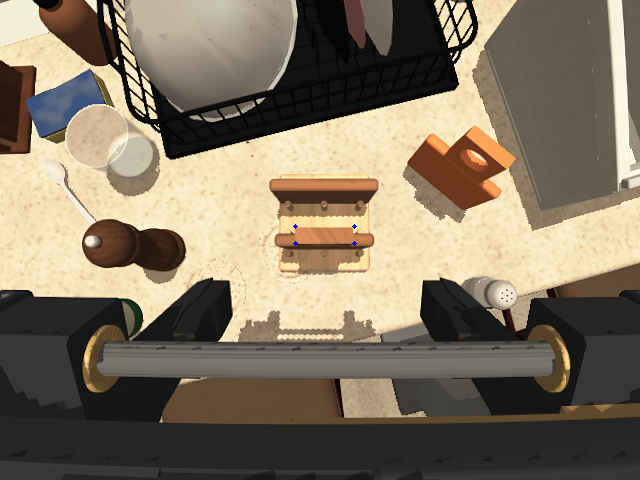

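The projected neck corners (blue) fall on the neck top at (296–354, 227–243), so the position and yaw are confirmed. I'll descend and grip.

Emit:
play_rows(steps=[{"jaw": 0, "tx": -14, "ty": 0, "tz": 25, "rx": 0, "ry": 0, "rz": 0}, {"jaw": 0, "tx": 0, "ty": -1, "tz": 35, "rx": 0, "ry": 0, "rz": 0}, {"jaw": 0, "tx": 0, "ty": 0, "tz": 30, "rx": 0, "ry": 0, "rz": 0}, {"jaw": 0, "tx": 0, "ty": 0, "tz": 28, "rx": 0, "ry": 0, "rz": 0}, {"jaw": 100, "tx": 0, "ty": 0, "tz": 20, "rx": 0, "ry": 0, "rz": 0}])

```text
time: 8.42
tool_pos: [0.4902, 0.3058, 0.1662]
ee_rot: [0.023, 0.977, -0.124, 0.171]
ft_force: [-1.1, -0.1, -0.3]
width: 0.0834
finger_force: 0.0
```

Emit:
play_rows(steps=[{"jaw": 255, "tx": 0, "ty": 0, "tz": 0, "rx": 0, "ry": 0, "rz": 0}, {"jaw": 255, "tx": 0, "ty": 0, "tz": 0, "rx": 0, "ry": 0, "rz": 0}, {"jaw": 255, "tx": 0, "ty": 0, "tz": 0, "rx": 0, "ry": 0, "rz": 0}, {"jaw": 255, "tx": 0, "ty": 0, "tz": 0, "rx": 0, "ry": 0, "rz": 0}, {"jaw": 255, "tx": 0, "ty": 0, "tz": 0, "rx": 0, "ry": 0, "rz": 0}], squeeze=40)

```text
time: 8.83
tool_pos: [0.4891, 0.3078, 0.1704]
ee_rot: [0.021, 0.977, -0.123, 0.174]
ft_force: [-0.7, -0.0, -0.0]
width: 0.0503
finger_force: 0.0
```

Emit:
play_rows(steps=[{"jaw": 255, "tx": 0, "ty": 0, "tz": 0, "rx": 0, "ry": 0, "rz": 0}, {"jaw": 255, "tx": 0, "ty": 0, "tz": 0, "rx": 0, "ry": 0, "rz": 0}, {"jaw": 255, "tx": 0, "ty": 0, "tz": 0, "rx": 0, "ry": 0, "rz": 0}])

```text
time: 9.08
tool_pos: [0.4889, 0.3077, 0.1695]
ee_rot: [0.021, 0.977, -0.122, 0.173]
ft_force: [0.7, 0.1, 2.3]
width: 0.0304
finger_force: 0.7
```

Run:
```python
from h import *
to([.4887,.3065,.2688])
```

```text
9.0833 [0.4889 0.3077 0.1695] f [0.7043 0.0566 2.3339] w 0.030370152666847682
[[ 0.9101 -0.2464  0.3332]
 [-0.2316 -0.9692 -0.0841]
 [ 0.3436 -0.0006 -0.9391]]
shift mm [ 34.2415   1.1923 -93.2253]
```

The opening is 30 mm, less than the 50 mm neck, so something is off. I'll look before closing further.

Run:
```python
from h import *
w=snap('wrist','w5.png'); s=snap('scene','s5.png')
a=cv2.resize(cv2.imread('pics/w5.png')[150:330,180:460],(560,360)); b=cv2.imread('pics/s5.png')
p=proj(s,[.4897,.3062,.14]); print(p); x,y=p.astype(int); x=max(x,60);y=max(y,60)
b=cv2.resize(b[y-60:y+60,x-45:x+45],(270,360),interpolation=cv2.INTER_CUBIC)
cv2.imwrite('pics/c6.png',np.hstack([a,b[:,:230]]))
```

```text
[275.9867 198.5175]
```

View pics/c6.png

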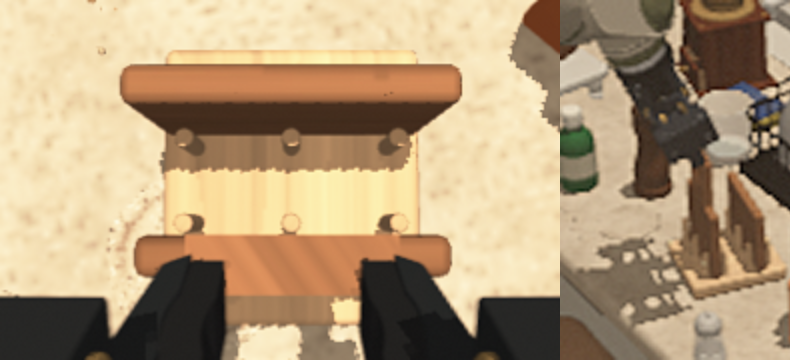

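The left half shows the neck top at about px (272–380, 267–298), with the fingertips seemingly in front of or above it rather than straddling it. The right half (scene view) shows both boards still upright in the stand. I'll check the geometry numerically.

Run:
```python
from h import *
w=load('w5.png'); 
C=-w['R'].T@w['t']; print('cam',C)
o=arm.get_obs();print(o['tool_pos'],o['width'])
q=o['ee_rot']; r=Ro.from_quat(np.r_[q[1:],q[0]]).as_matrix()
print('cam in tool',r.T@(C-o['tool_pos']), 'axis',r.T@w['R'][2])
for d in (0,.022):
  for y in (-.015,.015): print(d,y,proj(w,o['tool_pos']+r@[0,y,d]))
X=np.array([np.cos(-.249),np.sin(-.249),0]);Y=np.array([-X[1],X[0],0]);c=np.array([.4897,.3062,.18])
for a in(-7,7):
  for b in(-25,25): print('neck',a,b,proj(w,c+X*a/1000+Y*b/1000))
print('old tri', tri([(load('w3.png'),(133.2,166.4)),(w,(326,282))]), tri([(load('w4.png'),(325,235)),(w,(326,282))]))
```

```text
cam [0.5017 0.3043 0.3424]
[0.4888 0.3077 0.1692] 0.02189064368981721
cam in tool [ 0.072   0.     -0.1582] axis [-0.2779  0.      0.9606]
0 -0.015 [295.6571 288.052 ]
0 0.015 [356.1049 288.0299]
0.022 -0.015 [298.9444 271.5477]
0.022 0.015 [352.8073 271.5281]
neck -7 -25 [382.2504 302.2103]
neck -7 25 [274.6203 302.2646]
neck 7 -25 [381.9655 271.9782]
neck 7 25 [274.8561 272.0283]
old tri [0.491  0.3066 0.1794] [0.4911 0.3065 0.1609]
```

Run:
```python
from h import *
print(arm.tcp_to_tips,[a for a in dir(arm) if not a.startswith('_')])
# finger silhouettes (dark) in free views w2,w4 : topmost row & inner columns
for f in('w2.png','w4.png','w5.png'):
    g=cv2.imread('pics/'+f).max(2)<60
    for sl,n in((slice(150,320),'L'),(slice(321,490),'R')):
        m=g[250:330,sl]; print(f,n,[(250+r, (np.where(m[r])[0].min()+sl.start,np.where(m[r])[0].max()+sl.start) if m[r].any() else None) for r in (2,10,18,26,30,34,40,50,60)])
```

```text
0.022 ['MotionError', 'get_obs', 'hand_in', 'snapshot', 'tcp_to_tips']
w2.png L [(252, (np.int64(170), np.int64(267))), (260, (np.int64(170), np.int64(267))), (268, (np.int64(171), np.int64(264))), (276, (np.int64(171), np.int64(260))), (280, (np.int64(172), np.int64(258))), (284, (np.int64(171), np.int64(256))), (290, (np.int64(157), np.int64(229))), (300, (np.int64(150), np.int64(230))), (310, (np.int64(150), np.int64(231)))]
w2.png R [(252, (np.int64(359), np.int64(374))), (260, (np.int64(362), np.int64(372))), (268, (np.int64(365), np.int64(375))), (276, (np.int64(367), np.int64(375))), (280, (np.int64(368), np.int64(450))), (284, (np.int64(369), np.int64(458))), (290, (np.int64(371), np.int64(465))), (300, (np.int64(374), np.int64(489))), (310, (np.int64(376), np.int64(489)))]
w4.png L [(252, (np.int64(150), np.int64(184))), (260, (np.int64(150), np.int64(181))), (268, (np.int64(150), np.int64(173))), (276, None), (280, (np.int64(203), np.int64(212))), (284, (np.int64(195), np.int64(228))), (290, (np.int64(189), np.int64(229))), (300, (np.int64(177), np.int64(230))), (310, (np.int64(166), np.int64(231)))]
w4.png R [(252, None), (260, None), (268, None), (276, None), (280, (np.int64(440), np.int64(448))), (284, (np.int64(423), np.int64(457))), (290, (np.int64(422), np.int64(464))), (300, (np.int64(422), np.int64(475))), (310, (np.int64(421), np.int64(486)))]
w5.png L [(252, None), (260, None), (268, None), (276, None), (280, (np.int64(267), np.int64(280))), (284, (np.int64(260), np.int64(290))), (290, (np.int64(257), np.int64(291))), (300, (np.int64(150), np.int64(291))), (310, (np.int64(150), np.int64(292)))]
w5.png R [(252, None), (260, None), (268, None), (276, None), (280, (np.int64(361), np.int64(385))), (284, (np.int64(361), np.int64(392))), (290, (np.int64(360), np.int64(395))), (300, (np.int64(361), np.int64(489))), (310, (np.int64(361), np.int64(489)))]
```

The finger silhouettes put the tips at about tool z = -8 mm, some 30 mm shorter than the stated +22 mm. So the fingers closed just above the neck top, which fits the light touch force. I'll back off, reopen, go about 30 mm deeper in stages and watch the force.

Emit:
play_rows(steps=[{"jaw": 0, "tx": 0, "ty": 0, "tz": -10, "rx": 0, "ry": 0, "rz": 0}, {"jaw": 0, "tx": 0, "ty": 0, "tz": 0, "rx": 0, "ry": 0, "rz": 0}, {"jaw": 0, "tx": 0, "ty": 0, "tz": 0, "rx": 0, "ry": 0, "rz": 0}, {"jaw": 0, "tx": 0, "ty": 0, "tz": 0, "rx": 0, "ry": 0, "rz": 0}, {"jaw": 0, "tx": 0, "ty": 0, "tz": 0, "rx": 0, "ry": 0, "rz": 0}])

```text
time: 9.6
tool_pos: [0.4854, 0.3084, 0.1781]
ee_rot: [0.022, 0.977, -0.122, 0.173]
ft_force: [-0.1, 1.6, -0.1]
width: 0.0535
finger_force: 0.0
```

Emit:
play_rows(steps=[{"jaw": 0, "tx": 0, "ty": 0, "tz": 0, "rx": 0, "ry": 0, "rz": 0}, {"jaw": 0, "tx": 0, "ty": 0, "tz": 0, "rx": 0, "ry": 0, "rz": 0}, {"jaw": 0, "tx": 0, "ty": 0, "tz": 0, "rx": 0, "ry": 0, "rz": 0}, {"jaw": 0, "tx": 0, "ty": 0, "tz": 0, "rx": 0, "ry": 0, "rz": 0}, {"jaw": 0, "tx": 0, "ty": 0, "tz": 0, "rx": 0, "ry": 0, "rz": 0}])

```text
time: 10.02
tool_pos: [0.4855, 0.3084, 0.1782]
ee_rot: [0.022, 0.977, -0.122, 0.173]
ft_force: [-1.2, -0.1, 0.2]
width: 0.0868
finger_force: 0.0
```

Run:
```python
from h import *
to([.4887,.3065,.1688])
f='w6.png'; w=snap('wrist',f); print(w['k1'])
# neck top: brown mask inside expected window
i=w['img'].astype(int); hsv=cv2.cvtColor(w['img'],cv2.COLOR_RGB2HSV)
x0,y0=np.array(proj(w,[.4897,.3062,.18])).astype(int); print('pred centre',x0,y0)
print('col profile', [(y,i[y,x0].tolist()) for y in range(y0-30,y0+31,4)])
print('row profile', [(x,i[y0-8,x].tolist()) for x in range(x0-72,x0+73,6)])
```

```text
10.0167 [0.4855 0.3084 0.1782] f [-1.2094 -0.0702  0.1912] w 0.0867799850053355
[[ 0.9104 -0.2467  0.3322]
 [-0.2317 -0.9691 -0.0846]
 [ 0.3428  0.0001 -0.9394]]
shift mm [ 0.1465  1.0261 10.1093]
-0.04330167700206287
pred centre 327 278
col profile [(248, [251, 230, 165]), (252, [250, 225, 159]), (256, [250, 218, 152]), (260, [229, 175, 122]), (264, [199, 128, 82]), (268, [206, 133, 86]), (272, [204, 132, 84]), (276, [199, 129, 83]), (280, [190, 124, 79]), (284, [190, 123, 79]), (288, [193, 125, 81]), (292, [156, 119, 85]), (296, [156, 119, 85]), (300, [156, 119, 84]), (304, [152, 116, 82]), (308, [178, 152, 121])]
row profile [(255, [188, 123, 79]), (261, [188, 122, 78]), (267, [189, 122, 78]), (273, [188, 122, 78]), (279, [214, 139, 89]), (285, [216, 140, 90]), (291, [216, 140, 89]), (297, [210, 136, 88]), (303, [219, 143, 92]), (309, [196, 127, 81]), (315, [193, 126, 80]), (321, [193, 125, 80]), (327, [206, 133, 85]), (333, [193, 125, 81]), (339, [197, 128, 83]), (345, [207, 134, 86]), (351, [201, 130, 84]), (357, [200, 130, 84]), (363, [201, 130, 83]), (369, [204, 132, 84]), (375, [201, 130, 84]), (381, [197, 128, 82]), (387, [196, 127, 81]), (393, [197, 128, 82]), (399, [179, 116, 75])]
```

Emit:
play_rows(steps=[{"jaw": 0, "tx": -1, "ty": 1, "tz": 10, "rx": 0, "ry": 0, "rz": 0}, {"jaw": 0, "tx": 0, "ty": 0, "tz": 10, "rx": 0, "ry": 0, "rz": 0}, {"jaw": 0, "tx": 0, "ty": 0, "tz": 8, "rx": 0, "ry": 0, "rz": 0}, {"jaw": 0, "tx": 0, "ty": 0, "tz": 0, "rx": 0, "ry": 0, "rz": 0}])

```text
time: 10.4
tool_pos: [0.4933, 0.3046, 0.1491]
ee_rot: [0.023, 0.977, -0.123, 0.171]
ft_force: [0.4, 0.1, 0.4]
width: 0.0882
finger_force: 0.0
```

Emit:
play_rows(steps=[{"jaw": 0, "tx": 0, "ty": 0, "tz": 6, "rx": 0, "ry": 0, "rz": 0}, {"jaw": 0, "tx": 0, "ty": 0, "tz": 6, "rx": 0, "ry": 0, "rz": 0}, {"jaw": 0, "tx": 0, "ty": 0, "tz": 5, "rx": 0, "ry": 0, "rz": 0}, {"jaw": 120, "tx": 0, "ty": 0, "tz": 0, "rx": 0, "ry": 0, "rz": 0}, {"jaw": 120, "tx": 0, "ty": 0, "tz": 0, "rx": 0, "ry": 0, "rz": 0}], squeeze=15)

```text
time: 10.82
tool_pos: [0.4992, 0.3038, 0.1354]
ee_rot: [0.022, 0.977, -0.122, 0.173]
ft_force: [-0.8, -0.3, -0.7]
width: 0.0768
finger_force: 0.0
```

Emit:
play_rows(steps=[{"jaw": 150, "tx": 0, "ty": 0, "tz": 0, "rx": 0, "ry": 0, "rz": 0}, {"jaw": 150, "tx": 0, "ty": 0, "tz": 0, "rx": 0, "ry": 0, "rz": 0}, {"jaw": 150, "tx": 0, "ty": 0, "tz": 0, "rx": 0, "ry": 0, "rz": 0}, {"jaw": 150, "tx": 0, "ty": 0, "tz": 0, "rx": 0, "ry": 0, "rz": 0}, {"jaw": 150, "tx": 0, "ty": 0, "tz": 0, "rx": 0, "ry": 0, "rz": 0}])

```text
time: 11.23
tool_pos: [0.4993, 0.304, 0.1359]
ee_rot: [0.021, 0.977, -0.122, 0.173]
ft_force: [-0.0, 0.6, 0.7]
width: 0.0503
finger_force: 15.0
```

It's gripping at 50.3 mm. I'll raise the squeeze and lift straight up.

Emit:
play_rows(steps=[{"jaw": 255, "tx": 0, "ty": 0, "tz": 0, "rx": 0, "ry": 0, "rz": 0}, {"jaw": 255, "tx": 0, "ty": 0, "tz": 0, "rx": 0, "ry": 0, "rz": 0}, {"jaw": 255, "tx": 3.5, "ty": 0, "tz": -9.4, "rx": 0, "ry": 0, "rz": 0}, {"jaw": 255, "tx": 5, "ty": 0, "tz": -14, "rx": 0, "ry": 0, "rz": 0}, {"jaw": 255, "tx": 5, "ty": 0, "tz": -14, "rx": 0, "ry": 0, "rz": 0}], squeeze=45)

```text
time: 11.65
tool_pos: [0.4987, 0.3037, 0.1759]
ee_rot: [0.022, 0.977, -0.122, 0.172]
ft_force: [0.7, 0.0, -0.5]
width: 0.0497
finger_force: 45.0
```

Emit:
play_rows(steps=[{"jaw": 255, "tx": 7, "ty": 0, "tz": -19, "rx": 0, "ry": 0, "rz": 0}, {"jaw": 255, "tx": 9, "ty": 0, "tz": -25, "rx": 0, "ry": 0, "rz": 0}, {"jaw": 255, "tx": 10, "ty": 0, "tz": -28, "rx": 0, "ry": 0, "rz": 0}, {"jaw": 255, "tx": 10, "ty": 0, "tz": -28, "rx": 0, "ry": 0, "rz": 0}, {"jaw": 255, "tx": 10, "ty": 0, "tz": -28, "rx": 0, "ry": 0, "rz": 0}])

```text
time: 12.07
tool_pos: [0.4978, 0.3039, 0.3132]
ee_rot: [0.022, 0.977, -0.122, 0.172]
ft_force: [0.2, 0.1, -1.8]
width: 0.05
finger_force: 45.0
```

Emit:
play_rows(steps=[{"jaw": 255, "tx": 10, "ty": 0, "tz": -28, "rx": 0, "ry": 0, "rz": 0}, {"jaw": 255, "tx": 10, "ty": 0, "tz": -28, "rx": 0, "ry": 0, "rz": 0}, {"jaw": 255, "tx": 7, "ty": 0, "tz": -19, "rx": 0, "ry": 0, "rz": 0}, {"jaw": 255, "tx": 0, "ty": 0, "tz": 0, "rx": 0, "ry": 0, "rz": 0}])

```text
time: 12.4
tool_pos: [0.4984, 0.3043, 0.3961]
ee_rot: [0.02, 0.977, -0.123, 0.176]
ft_force: [0.3, -0.4, -2.0]
width: 0.0495
finger_force: 45.0
```

Run:
```python
from h import *
r=to([.56,-.0,.376])
w=snap('wrist','w7.png'); snap('scene','s7.png')
o=arm.get_obs(); i=w['img'].astype(int)
# where is the board top seen now: neck top in tool frame
for x in (320,327): print([(y,i[y,x].tolist()) for y in range(240,320,5)])
```

```text
12.4 [0.4984 0.3043 0.3961] f [ 0.3226 -0.3663 -1.9802] w 0.04946645571574225
[[ 0.9081 -0.2465  0.3386]
 [-0.2327 -0.9691 -0.0815]
 [ 0.3482 -0.0048 -0.9374]]
shift mm [119.7014 279.8418  64.517 ]
[(240, [62, 41, 28]), (245, [164, 125, 89]), (250, [162, 123, 87]), (255, [252, 233, 169]), (260, [251, 232, 168]), (265, [251, 232, 168]), (270, [251, 232, 168]), (275, [251, 232, 167]), (280, [254, 234, 167]), (285, [80, 53, 34]), (290, [95, 62, 40]), (295, [209, 136, 87]), (300, [187, 122, 77]), (305, [199, 129, 83]), (310, [192, 124, 79]), (315, [185, 121, 77])]
[(240, [63, 42, 28]), (245, [146, 112, 79]), (250, [160, 122, 86]), (255, [254, 233, 168]), (260, [251, 229, 166]), (265, [252, 230, 166]), (270, [251, 218, 152]), (275, [255, 233, 165]), (280, [254, 229, 161]), (285, [80, 53, 33]), (290, [97, 63, 40]), (295, [218, 141, 90]), (300, [179, 117, 76]), (305, [204, 131, 83]), (310, [204, 133, 84]), (315, [199, 129, 83])]
```

The board is lifted (about 2 N) with its foot clear of everything. I'll turn it to the cabinet's yaw about the vertical, then compute the shift to a point above the bay.

Emit:
play_rows(steps=[{"jaw": 255, "tx": 0, "ty": 0, "tz": 0, "rx": 0.033, "ry": 0, "rz": -0.088}, {"jaw": 255, "tx": 0, "ty": 0, "tz": 0, "rx": 0.033, "ry": 0, "rz": -0.088}, {"jaw": 255, "tx": 0, "ty": 0, "tz": 0, "rx": 0.033, "ry": 0, "rz": -0.089}, {"jaw": 255, "tx": 0, "ty": 0, "tz": 0, "rx": 0, "ry": 0, "rz": 0}, {"jaw": 255, "tx": 0, "ty": 0, "tz": 0, "rx": 0, "ry": 0, "rz": 0}])

```text
time: 12.92
tool_pos: [0.4978, 0.3037, 0.3895]
ee_rot: [-0.003, 0.985, 0.015, 0.173]
ft_force: [0.8, -0.6, -2.0]
width: 0.0497
finger_force: 45.0
```

Run:
```python
from h import *
r=to([.5601,-.0821,.396])
m=r.as_matrix(); print('yaw from y axis',np.arctan2(m[0,1],-m[1,1]),'tilt',np.arcsin(m[2,0]),'roll',m[2,1])
w=snap('wrist','w8.png'); i=w['img'].astype(int)
print([(y,i[y,320].tolist()) for y in range(270,312,3)])
b=cv2.inRange(cv2.cvtColor(w['img'],cv2.COLOR_RGB2HSV),(5,90,20),(18,255,255))
for y in range(250,312,6): x=np.where(b[y,200:440])[0]+200; print(y,(x.min(),x.max()) if len(x) else None,end=' ')
```

```text
12.9167 [0.4978 0.3037 0.3895] f [ 0.8255 -0.5784 -2.0237] w 0.04966134670983996
[[ 0.9398  0.0303  0.3404]
 [ 0.028  -0.9995  0.0115]
 [ 0.3406 -0.0012 -0.9402]]
shift mm [ 49.9646 387.4823  10.6666]
yaw from y axis 0.03025714113496141 tilt 0.34750181504499744 roll -0.00124312162452215
[(270, [255, 237, 172]), (273, [252, 231, 167]), (276, [251, 227, 162]), (279, [254, 224, 156]), (282, [75, 48, 31]), (285, [78, 52, 34]), (288, [74, 49, 32]), (291, [160, 102, 65]), (294, [211, 136, 88]), (297, [128, 83, 54]), (300, [187, 122, 78]), (303, [202, 131, 84]), (306, [199, 128, 82]), (309, [194, 125, 80])]
250 (np.int64(200), np.int64(439)) 256 (np.int64(200), np.int64(439)) 262 (np.int64(287), np.int64(439)) 268 (np.int64(208), np.int64(439)) 274 (np.int64(203), np.int64(362)) 280 (np.int64(282), np.int64(361)) 286 (np.int64(200), np.int64(380)) 292 (np.int64(272), np.int64(380)) 298 (np.int64(261), np.int64(392)) 304 (np.int64(258), np.int64(395)) 310 (np.int64(258), np.int64(395))
```

Run:
```python
from h import *
w=load('w8.png'); o=arm.get_obs(); p=o['tool_pos']; H=np.array([np.cos(.03),np.sin(.03),0]); Y=np.array([-H[1],H[0],0]); Z=np.array([0,0,1])
def P(x,y,z): return proj(w,p+H*x+Y*y+Z*z)
for n,x,z in [('topback',-.0021,.044),('topfront',-.0161,.044),('shoulder',-.0021,-.018),('footback',-.0021,-.116)]:
    print(n,P(x,-.025,z),P(x,.025,z),'blade',P(x,.052,z))
```

```text
topback [392.633  302.9968] [256.7876 303.0066] blade [184.2836 302.6459]
topfront [392.963  341.4598] [256.4661 341.4493] blade [183.6283 340.8536]
shoulder [370.9836 288.9866] [279.4338 288.9998] blade [230.2627 288.8768]
footback [355.7593 279.1277] [295.3649 279.1392] blade [262.8307 279.0997]
```

The held board is vertical and where predicted: its foot edge is at row 281 and the neck corners at columns 258/395. Now carry it over the bay.

Emit:
play_rows(steps=[{"jaw": 255, "tx": 4, "ty": 20, "tz": -2, "rx": 0, "ry": 0, "rz": 0}, {"jaw": 255, "tx": 5, "ty": 35, "tz": 1, "rx": 0, "ry": 0, "rz": 0}, {"jaw": 255, "tx": 5, "ty": 35, "tz": 1, "rx": 0, "ry": 0, "rz": 0}, {"jaw": 255, "tx": 5, "ty": 35, "tz": 1, "rx": 0, "ry": 0, "rz": 0}, {"jaw": 255, "tx": 5, "ty": 35, "tz": 1, "rx": 0, "ry": 0, "rz": 0}])

```text
time: 13.38
tool_pos: [0.5265, 0.1438, 0.3965]
ee_rot: [-0.004, 0.985, 0.016, 0.174]
ft_force: [0.1, -0.6, -2.1]
width: 0.0498
finger_force: 45.0
```

Emit:
play_rows(steps=[{"jaw": 255, "tx": 5, "ty": 35, "tz": 1, "rx": 0, "ry": 0, "rz": 0}, {"jaw": 255, "tx": 5, "ty": 35, "tz": 1, "rx": 0, "ry": 0, "rz": 0}, {"jaw": 255, "tx": 5, "ty": 35, "tz": 1, "rx": 0, "ry": 0, "rz": 0}, {"jaw": 255, "tx": 5, "ty": 35, "tz": 2, "rx": 0, "ry": 0, "rz": 0}, {"jaw": 255, "tx": 4, "ty": 35, "tz": 2, "rx": 0, "ry": 0, "rz": 0}])

```text
time: 13.8
tool_pos: [0.5575, -0.0306, 0.3979]
ee_rot: [-0.004, 0.985, 0.015, 0.174]
ft_force: [0.3, 0.5, -2.8]
width: 0.0497
finger_force: 45.0
```

Emit:
play_rows(steps=[{"jaw": 255, "tx": 2, "ty": 30, "tz": 2, "rx": 0, "ry": 0, "rz": 0}, {"jaw": 255, "tx": 0, "ty": 20, "tz": 0, "rx": 0, "ry": 0, "rz": 0}, {"jaw": 255, "tx": 0, "ty": 0, "tz": 0, "rx": 0, "ry": 0, "rz": 0}, {"jaw": 255, "tx": 0, "ty": 0, "tz": 0, "rx": 0, "ry": 0, "rz": 0}])

```text
time: 14.13
tool_pos: [0.5617, -0.0795, 0.3963]
ee_rot: [-0.004, 0.985, 0.015, 0.173]
ft_force: [0.6, 0.0, -1.7]
width: 0.0493
finger_force: 45.0
```

Run:
```python
from h import *
r=to([.5601,-.0821,.396]); m=r.as_matrix(); print('yaw',np.arctan2(m[0,1],-m[1,1]),'tilt',np.arcsin(m[2,0]),'roll',m[2,1])
w=snap('wrist','w9.png'); s=snap('scene','s9.png'); g=cv2.cvtColor(w['img'],cv2.COLOR_RGB2GRAY).astype(int)
# hook rod: predicted pixels, then row profiles across it; frame edges too
O=np.array([.5938,-.1661,0]);c,sn=np.cos(.033),np.sin(.033)
def cab(x,y,z): return O+[c*x-sn*y,sn*x+c*y,z]
for x,z in((.002,.19),(.03,.18),(.06,.18),(.09,.18)):
    u=proj(w,cab(x,.085,z)); print('rod',x,u,w['img'].shape)
    y=int(u[1]); 
    if 0<=y<480: a=int(u[0])-32; print(g[y,a:a+64:2].tolist())
for n,X in (('left inner edge mid',cab(0,.1625,.186)),('right inner edge mid',cab(0,.0075,.186))):
    u=proj(w,X); a=int(u[0])-40; print(n,u,g[int(u[1]),max(a,0):a+80:3].tolist())
```

```text
14.1333 [ 0.5617 -0.0795  0.3963] f [ 0.6227  0.0297 -1.7037] w 0.04932413764445943
[[ 0.9395  0.0305  0.3411]
 [ 0.0276 -0.9995  0.0134]
 [ 0.3413 -0.0032 -0.9399]]
shift mm [-1.7033  2.5984 -0.3511]
yaw 0.030487216648596167 tilt 0.34834751236639744 roll -0.0031665010510989553
rod 0.002 [328.6954 244.218 ] (480, 640, 3)
[251, 251, 250, 250, 251, 251, 250, 250, 250, 219, 150, 144, 253, 251, 222, 177, 221, 172, 245, 250, 250, 250, 250, 250, 250, 250, 250, 250, 249, 250, 250, 250]
rod 0.03 [328.5634 219.8271] (480, 640, 3)
[250, 250, 250, 250, 250, 250, 249, 249, 250, 218, 147, 139, 252, 250, 215, 182, 222, 164, 250, 250, 250, 249, 249, 250, 250, 250, 250, 250, 250, 249, 249, 249]
rod 0.06 [328.4702 193.5379] (480, 640, 3)
[147, 148, 147, 146, 146, 146, 146, 147, 147, 147, 148, 150, 147, 147, 136, 189, 216, 157, 148, 150, 149, 149, 150, 150, 149, 148, 147, 147, 149, 150, 150, 150]
rod 0.09 [328.3768 167.5767] (480, 640, 3)
[99, 99, 99, 99, 99, 99, 99, 100, 100, 99, 99, 98, 98, 97, 131, 197, 209, 140, 96, 96, 96, 97, 97, 97, 97, 97, 98, 98, 98, 98, 97, 96]
left inner edge mid [258.6945 246.3945] [234, 223, 225, 236, 236, 239, 235, 230, 232, 220, 242, 242, 243, 218, 108, 99, 105, 107, 108, 111, 176, 251, 250, 251, 251, 251, 251]
right inner edge mid [398.7212 245.9612] [250, 249, 183, 149, 150, 150, 143, 94, 92, 92, 90, 90, 92, 84, 244, 247, 141, 104, 205, 218, 213, 209, 191, 195, 187, 199, 208]
```

Run:
```python
from h import *
w=load('w9.png'); g=cv2.cvtColor(w['img'],cv2.COLOR_RGB2GRAY).astype(int)
O=np.array([.5938,-.1661,0]);c,sn=np.cos(.033),np.sin(.033)
def cab(x,y,z): return O+[c*x-sn*y,sn*x+c*y,z]
print('pred end',proj(w,cab(0,.085,.19)),proj(w,cab(.008,.085,.19)),proj(w,cab(0,.085,.172)))
for col in (326,328,330): print(col,[(y,g[y,col]) for y in range(236,274,2)])
for n,x in(('front inner',-.108),('back inner',.107)):
    u=proj(w,cab(x,.12,.186+x*.364)); print(n,u,[(y,g[y,int(u[0])]) for y in range(max(int(u[1])-14,0),int(u[1])+15,2)])
r=to([.5601,-.0812,.188])
```

```text
pred end [328.7018 246.0453] [328.6763 238.7433] [328.6215 246.6892]
326 [(236, np.int64(178)), (238, np.int64(129)), (240, np.int64(128)), (242, np.int64(156)), (244, np.int64(177)), (246, np.int64(141)), (248, np.int64(248)), (250, np.int64(250)), (252, np.int64(250)), (254, np.int64(250)), (256, np.int64(250)), (258, np.int64(250)), (260, np.int64(250)), (262, np.int64(250)), (264, np.int64(250)), (266, np.int64(250)), (268, np.int64(250)), (270, np.int64(250)), (272, np.int64(250))]
328 [(236, np.int64(223)), (238, np.int64(144)), (240, np.int64(147)), (242, np.int64(191)), (244, np.int64(221)), (246, np.int64(166)), (248, np.int64(232)), (250, np.int64(250)), (252, np.int64(250)), (254, np.int64(250)), (256, np.int64(249)), (258, np.int64(250)), (260, np.int64(250)), (262, np.int64(251)), (264, np.int64(250)), (266, np.int64(250)), (268, np.int64(250)), (270, np.int64(250)), (272, np.int64(250))]
330 [(236, np.int64(166)), (238, np.int64(132)), (240, np.int64(126)), (242, np.int64(143)), (244, np.int64(172)), (246, np.int64(156)), (248, np.int64(254)), (250, np.int64(250)), (252
[... 455 characters left out ...]
nt64(129)), (341, np.int64(132)), (343, np.int64(62)), (345, np.int64(72)), (347, np.int64(107)), (349, np.int64(86)), (351, np.int64(108))]
back inner [294.0999 139.6041] [(125, np.int64(235)), (127, np.int64(236)), (129, np.int64(224)), (131, np.int64(230)), (133, np.int64(225)), (135, np.int64(165)), (137, np.int64(139)), (139, np.int64(131)), (141, np.int64(93)), (143, np.int64(94)), (145, np.int64(95)), (147, np.int64(95)), (149, np.int64(96)), (151, np.int64(95)), (153, np.int64(96))]
14.2333 [ 0.5618 -0.078   0.3969] f [ 0.0827 -1.1008 -2.6049] w 0.049625733911411535
[[ 0.939   0.0336  0.3423]
 [ 0.0306 -0.9994  0.014 ]
 [ 0.3426 -0.0026 -0.9395]]
shift mm [-73.2357   3.7244 195.6756]
```

The hook, frame edges and model agree within about 1 mm. I'll descend through the opening in front of the hook.

Emit:
play_rows(steps=[{"jaw": 255, "tx": -8, "ty": 3, "tz": 20, "rx": 0, "ry": 0, "rz": 0}, {"jaw": 255, "tx": -11, "ty": 0, "tz": 30, "rx": 0, "ry": 0, "rz": 0}, {"jaw": 255, "tx": -11, "ty": 0, "tz": 30, "rx": 0, "ry": 0, "rz": 0}, {"jaw": 255, "tx": -11, "ty": 0, "tz": 30, "rx": 0, "ry": 0, "rz": 0}, {"jaw": 255, "tx": -7.5, "ty": 0, "tz": 20, "rx": 0, "ry": 0, "rz": 0}])

```text
time: 14.65
tool_pos: [0.56, -0.0797, 0.2555]
ee_rot: [-0.005, 0.985, 0.017, 0.173]
ft_force: [-0.2, 0.1, -2.1]
width: 0.0494
finger_force: 45.0
```

Emit:
play_rows(steps=[{"jaw": 255, "tx": -7.5, "ty": 0, "tz": 20, "rx": 0, "ry": 0, "rz": 0}, {"jaw": 255, "tx": -7.5, "ty": 0, "tz": 20, "rx": 0, "ry": 0, "rz": 0}, {"jaw": 255, "tx": -5.5, "ty": 0, "tz": 15, "rx": 0, "ry": 0, "rz": 0}, {"jaw": 255, "tx": 0, "ty": 0, "tz": 0, "rx": 0, "ry": 0, "rz": 0}, {"jaw": 255, "tx": 0, "ty": 0, "tz": 0, "rx": 0, "ry": 0, "rz": 0}])

```text
time: 15.07
tool_pos: [0.5606, -0.0805, 0.1999]
ee_rot: [-0.004, 0.985, 0.017, 0.174]
ft_force: [-0.4, 0.7, -2.2]
width: 0.0497
finger_force: 45.0
```

Run:
```python
from h import *
r=to([.5601,-.081,.165]); m=r.as_matrix(); print('yaw',np.arctan2(m[0,1],-m[1,1]),'tilt',np.arcsin(m[2,0]),'roll',m[2,1])
```

```text
15.0667 [ 0.5606 -0.0805  0.1999] f [-0.3823  0.6935 -2.2064] w 0.04966734461027484
[[ 0.9389  0.0347  0.3424]
 [ 0.0318 -0.9994  0.0143]
 [ 0.3427 -0.0025 -0.9394]]
shift mm [-12.4444   0.56    32.6179]
yaw 0.034744590286367776 tilt 0.34978319499363564 roll -0.0025072343550924013
```

Emit:
play_rows(steps=[{"jaw": 255, "tx": -4.5, "ty": 0, "tz": 12.5, "rx": 0, "ry": 0, "rz": 0}, {"jaw": 255, "tx": -4.5, "ty": 0.5, "tz": 12, "rx": 0, "ry": 0, "rz": 0}, {"jaw": 255, "tx": -3, "ty": 0, "tz": 8, "rx": 0, "ry": 0, "rz": 0}, {"jaw": 255, "tx": 0, "ty": 0, "tz": 0, "rx": 0, "ry": 0, "rz": 0}, {"jaw": 255, "tx": 0, "ty": 0, "tz": 0, "rx": 0, "ry": 0, "rz": 0}])

```text
time: 15.48
tool_pos: [0.5608, -0.0818, 0.166]
ee_rot: [-0.004, 0.984, 0.017, 0.175]
ft_force: [0.4, 0.3, -2.3]
width: 0.0497
finger_force: 45.0
```

Run:
```python
from h import *
r=to([.5601+.062,-.081+.002,.165])
w=snap('wrist','w10.png'); g=cv2.cvtColor(w['img'],cv2.COLOR_RGB2GRAY).astype(int)
p=arm.get_obs()['tool_pos'];H=np.array([np.cos(.033),np.sin(.033),0]); Y=np.array([-H[1],H[0],0]); Z=np.array([0,0,1])
def P(x,y,z): return proj(w,p+H*x+Y*y+Z*z)
print('topback',P(-.0021,-.025,.044),P(-.0021,.025,.044),'foot',P(-.0021,-.052,-.116),P(-.0021,.052,-.116))
O=np.array([.5938,-.1661,0]);c,sn=np.cos(.033),np.sin(.033)
def cab(x,y,z): return O+[c*x-sn*y,sn*x+c*y,z]
u=proj(w,cab(0.002,.085,.19)); v=proj(w,cab(.05,.085,.18)); print('hook',u,v)
for q in(u,v): a=int(q[0])-30; print(g[int(q[1]),a:a+60:2].tolist())
b=w['img'].astype(int); print([(y,b[y,300].tolist()) for y in range(240,330,5)])
```

```text
15.4833 [ 0.5608 -0.0818  0.166 ] f [ 0.4019  0.2765 -2.3174] w 0.04972803994316658
[[ 0.9384  0.034   0.3438]
 [ 0.0313 -0.9994  0.0134]
 [ 0.344  -0.0018 -0.939 ]]
shift mm [57.2536 -0.7426 21.9924]
topback [393.5814 302.4602] [257.7617 302.3716] foot [388.8478 279.5848] [263.3612 279.5183]
hook [326.1881 217.1774] [326.2414 119.0592]
[240, 241, 245, 128, 134, 134, 131, 223, 241, 245, 110, 144, 161, 174, 199, 188, 169, 158, 122, 225, 238, 238, 238, 239, 239, 240, 240, 240, 240, 240]
[87, 88, 88, 87, 88, 87, 88, 87, 88, 88, 93, 143, 162, 177, 196, 184, 167, 150, 101, 88, 88, 88, 87, 87, 86, 87, 87, 87, 87, 88]
[(240, [244, 241, 222]), (245, [245, 243, 224]), (250, [245, 242, 223]), (255, [245, 241, 222]), (260, [245, 242, 223]), (265, [246, 245, 226]), (270, [249, 247, 228]), (275, [245, 242, 223]), (280, [246, 244, 222]), (285, [69, 44, 29]), (290, [70, 45, 29]), (295, [140, 91, 57]), (300, [159, 103, 66]), (305, [174, 111, 71]), (310, [190, 123, 78]), (315, [195, 126, 81]), (320, [193, 125, 79]), (325, [187, 120, 76])]
```

Hook and neck are centred to within 1 px. I'll advance level over the tip.

Emit:
play_rows(steps=[{"jaw": 255, "tx": 8.5, "ty": 0, "tz": 3, "rx": 0, "ry": 0, "rz": 0}, {"jaw": 255, "tx": 8.5, "ty": -0.5, "tz": 3, "rx": 0, "ry": 0, "rz": 0}, {"jaw": 255, "tx": 8, "ty": 0, "tz": 3, "rx": 0, "ry": 0, "rz": 0}, {"jaw": 255, "tx": 8, "ty": 0, "tz": 3, "rx": 0, "ry": 0, "rz": 0}, {"jaw": 255, "tx": 0, "ty": 0, "tz": 0, "rx": 0, "ry": 0, "rz": 0}])

```text
time: 15.95
tool_pos: [0.5969, -0.0804, 0.1657]
ee_rot: [-0.004, 0.984, 0.017, 0.175]
ft_force: [-0.3, 0.8, -1.5]
width: 0.0496
finger_force: 45.0
```

Emit:
play_rows(steps=[{"jaw": 255, "tx": 5, "ty": 0, "tz": 1.8, "rx": 0, "ry": 0, "rz": 0}, {"jaw": 255, "tx": 5, "ty": 0, "tz": 1.8, "rx": 0, "ry": 0, "rz": 0}, {"jaw": 255, "tx": 0, "ty": 0, "tz": 0, "rx": 0, "ry": 0, "rz": 0}])

```text
time: 16.2
tool_pos: [0.6068, -0.08, 0.1653]
ee_rot: [-0.004, 0.985, 0.016, 0.174]
ft_force: [0.6, 0.4, -2.4]
width: 0.0496
finger_force: 45.0
```

Emit:
play_rows(steps=[{"jaw": 255, "tx": 5, "ty": 0, "tz": 1.8, "rx": 0, "ry": 0, "rz": 0}, {"jaw": 255, "tx": 5, "ty": 0, "tz": 1.8, "rx": 0, "ry": 0, "rz": 0}, {"jaw": 255, "tx": 4, "ty": 0, "tz": 1.5, "rx": 0, "ry": 0, "rz": 0}, {"jaw": 255, "tx": 0, "ty": 0, "tz": 0, "rx": 0, "ry": 0, "rz": 0}])

```text
time: 16.53
tool_pos: [0.6218, -0.0794, 0.1652]
ee_rot: [-0.004, 0.985, 0.016, 0.174]
ft_force: [1.0, -0.4, -1.8]
width: 0.0498
finger_force: 45.0
```

Emit:
play_rows(steps=[{"jaw": 255, "tx": -1.4, "ty": 0, "tz": 3.8, "rx": 0, "ry": 0, "rz": 0}, {"jaw": 255, "tx": -1.4, "ty": 0, "tz": 3.8, "rx": 0, "ry": 0, "rz": 0}, {"jaw": 255, "tx": -0.7, "ty": 0, "tz": 2, "rx": 0, "ry": 0, "rz": 0}, {"jaw": 255, "tx": 0, "ty": 0, "tz": 0, "rx": 0, "ry": 0, "rz": 0}])

```text
time: 16.87
tool_pos: [0.6206, -0.0793, 0.1541]
ee_rot: [-0.004, 0.985, 0.016, 0.174]
ft_force: [0.1, -0.6, -1.9]
width: 0.0492
finger_force: 45.0
```

Emit:
play_rows(steps=[{"jaw": 255, "tx": -0.7, "ty": 0, "tz": 2, "rx": 0, "ry": 0, "rz": 0}, {"jaw": 255, "tx": -0.7, "ty": 0, "tz": 2, "rx": 0, "ry": 0, "rz": 0}, {"jaw": 255, "tx": 0, "ty": 0, "tz": 0, "rx": 0, "ry": 0, "rz": 0}])

```text
time: 17.12
tool_pos: [0.6209, -0.0794, 0.1503]
ee_rot: [-0.004, 0.985, 0.016, 0.174]
ft_force: [-0.5, -0.4, -1.3]
width: 0.0495
finger_force: 45.0
```

Emit:
play_rows(steps=[{"jaw": 255, "tx": -0.5, "ty": 0, "tz": 1.5, "rx": 0, "ry": 0, "rz": 0}, {"jaw": 255, "tx": 0, "ty": 0, "tz": 0, "rx": 0, "ry": 0, "rz": 0}])

```text
time: 17.28
tool_pos: [0.6211, -0.0794, 0.1489]
ee_rot: [-0.004, 0.985, 0.016, 0.174]
ft_force: [-0.8, -0.1, -2.6]
width: 0.0495
finger_force: 45.0
```

Emit:
play_rows(steps=[{"jaw": 255, "tx": -0.5, "ty": 0, "tz": 1.5, "rx": 0, "ry": 0, "rz": 0}, {"jaw": 255, "tx": 0, "ty": 0, "tz": 0, "rx": 0, "ry": 0, "rz": 0}])

```text
time: 17.45
tool_pos: [0.6211, -0.0794, 0.1474]
ee_rot: [-0.004, 0.985, 0.016, 0.174]
ft_force: [0.9, 0.2, -2.4]
width: 0.0493
finger_force: 45.0
```

Emit:
play_rows(steps=[{"jaw": 255, "tx": -0.5, "ty": 0, "tz": 1.5, "rx": 0, "ry": 0, "rz": 0}, {"jaw": 255, "tx": 0, "ty": 0, "tz": 0, "rx": 0, "ry": 0, "rz": 0}])

```text
time: 17.62
tool_pos: [0.6216, -0.0795, 0.1469]
ee_rot: [-0.004, 0.984, 0.016, 0.175]
ft_force: [-1.4, 0.8, 2.0]
width: 0.0498
finger_force: 45.0
```

Contact: the vertical force went from -2.4 to +2.0 N at the expected height, so the board's weight is on the hook. I'll release gently and check.

Emit:
play_rows(steps=[{"jaw": 60, "tx": 0, "ty": 0, "tz": 0, "rx": 0, "ry": 0, "rz": 0}, {"jaw": 60, "tx": 0, "ty": 0, "tz": 0, "rx": 0, "ry": 0, "rz": 0}, {"jaw": 60, "tx": 0, "ty": 0, "tz": 0, "rx": 0, "ry": 0, "rz": 0}, {"jaw": 60, "tx": 0, "ty": 0, "tz": 0, "rx": 0, "ry": 0, "rz": 0}, {"jaw": 60, "tx": 0, "ty": 0, "tz": 0, "rx": 0, "ry": 0, "rz": 0}], squeeze=10)

```text
time: 18.03
tool_pos: [0.6212, -0.0794, 0.1459]
ee_rot: [-0.004, 0.985, 0.016, 0.174]
ft_force: [0.3, 0.3, 0.9]
width: 0.0675
finger_force: 0.0
```

Run:
```python
from h import *
r=to([.57,-.08,.3])
w=snap('wrist','w11.png')
b=w['img'].astype(int)
for x in (290,310,350): print(x,[(y,b[y,x].tolist()) for y in range(270,335,5)])
m=cv2.inRange(cv2.cvtColor(w['img'],cv2.COLOR_RGB2HSV),(5,90,20),(18,255,255))
for y in (286,292,298,304,310,316): x=np.where(m[y,200:440])[0]+200; print(y,(x.min(),x.max()) if len(x) else None,end=' ')
```

```text
18.0333 [ 0.6212 -0.0794  0.1459] f [0.3231 0.3392 0.8584] w 0.06750398699729465
[[ 0.9388  0.0336  0.3428]
 [ 0.0309 -0.9994  0.0136]
 [ 0.3431 -0.0021 -0.9393]]
shift mm [   4.7469   -1.4768 -162.297 ]
290 [(270, [251, 248, 233]), (275, [251, 248, 233]), (280, [71, 45, 27]), (285, [75, 50, 32]), (290, [78, 52, 34]), (295, [80, 52, 34]), (300, [202, 131, 84]), (305, [209, 136, 87]), (310, [204, 132, 84]), (315, [200, 129, 83]), (320, [203, 131, 84]), (325, [207, 133, 85]), (330, [210, 136, 87])]
310 [(270, [253, 251, 236]), (275, [253, 252, 239]), (280, [56, 35, 20]), (285, [59, 40, 25]), (290, [142, 92, 59]), (295, [171, 111, 71]), (300, [170, 111, 70]), (305, [184, 120, 77]), (310, [187, 121, 77]), (315, [186, 120, 77]), (320, [192, 124, 79]), (325, [209, 136, 87]), (330, [212, 138, 89])]
350 [(270, [251, 248, 232]), (275, [250, 248, 232]), (280, [74, 45, 28]), (285, [75, 50, 33]), (290, [100, 65, 42]), (295, [145, 94, 60]), (300, [184, 119, 76]), (305, [199, 129, 81]), (310, [198, 129, 82]), (315, [193, 125, 80]), (320, [184, 119, 77]), (325, [180, 117, 75]), (330, [186, 120, 77])]
286 (np.int64(252), np.int64(399)) 292 (np.int64(253), np.int64(399)) 298 (np.int64(253), np.int64(399)) 304 (np.int64(253), np.int64(398)) 310 (np.int64(254), np.int64(398)) 316 (np.int64(258), np.int64(395))
```

The board stays in place, hanging. Now retreat along the fingers.

Emit:
play_rows(steps=[{"jaw": 60, "tx": 0, "ty": 0, "tz": -6, "rx": 0, "ry": 0, "rz": 0}, {"jaw": 60, "tx": 0, "ty": 0, "tz": -8, "rx": 0, "ry": 0, "rz": 0}, {"jaw": 60, "tx": 0, "ty": 0, "tz": -12, "rx": 0, "ry": 0, "rz": 0}, {"jaw": 60, "tx": 0, "ty": 0, "tz": -15, "rx": 0, "ry": 0, "rz": 0}, {"jaw": 60, "tx": 0, "ty": 0, "tz": -25, "rx": 0, "ry": 0, "rz": 0}])

```text
time: 18.5
tool_pos: [0.5977, -0.0801, 0.2081]
ee_rot: [-0.004, 0.985, 0.016, 0.173]
ft_force: [0.1, -0.5, 0.0]
width: 0.0673
finger_force: 0.0
```

Emit:
play_rows(steps=[{"jaw": 60, "tx": 0, "ty": 0, "tz": -35, "rx": 0, "ry": 0, "rz": 0}, {"jaw": 60, "tx": 0, "ty": 0, "tz": -35, "rx": 0, "ry": 0, "rz": 0}, {"jaw": 60, "tx": 0, "ty": 0, "tz": -20, "rx": 0, "ry": 0, "rz": 0}, {"jaw": 60, "tx": 0, "ty": 0, "tz": 0, "rx": 0, "ry": 0, "rz": 0}, {"jaw": 60, "tx": 0, "ty": 0, "tz": 0, "rx": 0, "ry": 0, "rz": 0}])

```text
time: 18.92
tool_pos: [0.5676, -0.0816, 0.294]
ee_rot: [-0.003, 0.984, 0.016, 0.175]
ft_force: [0.0, 0.2, -0.9]
width: 0.0676
finger_force: 0.0
```

Run:
```python
from h import *
r=to([.5327,-.2549,.3])
w=snap('wrist','w12.png'); snap('scene','s12.png')
O=np.array([.5938,-.1661,0]);c,sn=np.cos(.033),np.sin(.033)
def cab(x,y,z): return O+[c*x-sn*y,sn*x+c*y,z]
for x in (.016,.030): print('neck top pred',proj(w,cab(x,.06,.192)),proj(w,cab(x,.11,.192)))
print('foot pred',proj(w,cab(.03,.033,.032)),proj(w,cab(.03,.137,.032)))
m=cv2.inRange(cv2.cvtColor(w['img'],cv2.COLOR_RGB2HSV),(4,90,20),(18,255,255))
n,l,st,_=cv2.connectedComponentsWithStats(m); print(st[st[:,4]>300])
yc=int(proj(w,cab(.023,.085,.192))[1])
for y in range(yc-30,yc+31,6): x=np.where(m[y,200:440])[0]+200; print(y,(x.min(),x.max()) if len(x) else None,end=' ')
# handle top prediction when open, and its measured spot
for z in (.028,.037): 
  P=cab(-.067,-.085,.1616)+np.array([-.342*c,-.342*sn,.94])*(z+.018); print('handle top pred',P,proj(w,P))
```

```text
18.9167 [ 0.5676 -0.0816  0.294 ] f [ 0.0307  0.2279 -0.939 ] w 0.0675974588971447
[[ 0.9379  0.0334  0.3453]
 [ 0.0311 -0.9994  0.0123]
 [ 0.3455 -0.0008 -0.9384]]
shift mm [-36.026  172.0189 -19.7724]
neck top pred [357.576  228.4051] [294.7953 228.4135]
neck top pred [357.455  210.9692] [294.9115 210.9795]
foot pred [367.4366 229.5513] [284.8851 229.5623]
[[     0      0    640    480 247388]
 [   253      0     51     56   1027]
 [   300     10     38     36    785]
 [   434     40    206    297  41020]
 [   377     42     53     32    567]
 [   303     47     36     27    548]
 [   274    212    104     29   2384]
 [     0    240    186     93   6544]
 [   129    325     37     69   1199]
 [   487    325     36     69   1218]
 [   423    379     29     21    482]
 [   239    403    401     22   3699]]
189 None 195 None 201 None 207 None 213 (np.int64(295), np.int64(356)) 219 (np.int64(295), np.int64(356)) 225 (np.int64(274), np.int64(439)) 231 (np.int64(274), np.int64(439)) 237 (np.int64(281), np.int64(439)) 243 (np.int64(437), np.int64(439)) 249 (np.int64(437), np.int64(439)) handle top pred [ 0.5139 -0.2538  0.2048] [550.66   356.7657]
handle top pred [ 0.5108 -0.2539  0.2133] [558.0174 364.0527]
```

The board hangs as predicted: the neck top is at rows 212–229, columns 295–356. Next I'll close the cover, starting with a move above the handle.

Run:
```python
from h import *
to([.5159,-.2547,.250]); to([.5398,-.254,.184])
```

```text
19.0167 [ 0.5674 -0.0814  0.2915] f [-0.2985  0.0068 -1.1798] w 0.06762909926532432
[[ 0.9393  0.0336  0.3415]
 [ 0.0306 -0.9994  0.0141]
 [ 0.3417 -0.0028 -0.9398]]
shift mm [-67.8822 171.597   19.0176]
19.0167 [ 0.5674 -0.0814  0.2915] f [-0.2985  0.0068 -1.1798] w 0.06762909926532432
[[ 0.9393  0.0336  0.3415]
 [ 0.0306 -0.9994  0.0141]
 [ 0.3417 -0.0028 -0.9398]]
shift mm [-67.967  171.8839  89.2145]
```

Emit:
play_rows(steps=[{"jaw": 60, "tx": -13, "ty": 34, "tz": 0, "rx": 0, "ry": 0, "rz": 0}, {"jaw": 60, "tx": -14, "ty": 34, "tz": 0, "rx": 0, "ry": 0, "rz": 0}, {"jaw": 60, "tx": -14, "ty": 34, "tz": 0, "rx": 0, "ry": 0, "rz": 0}, {"jaw": 60, "tx": -14, "ty": 35, "tz": 0, "rx": 0, "ry": 0, "rz": 0}, {"jaw": 60, "tx": -13, "ty": 35, "tz": 0, "rx": 0, "ry": 0, "rz": 0}])

```text
time: 19.43
tool_pos: [0.5087, -0.2567, 0.2671]
ee_rot: [-0.005, 0.985, 0.016, 0.173]
ft_force: [0.6, -0.2, -0.7]
width: 0.0674
finger_force: 0.0
```

Emit:
play_rows(steps=[{"jaw": 60, "tx": 0, "ty": 0, "tz": 0, "rx": 0, "ry": 0, "rz": 0}, {"jaw": 60, "tx": 0, "ty": 0, "tz": 0, "rx": 0, "ry": 0, "rz": 0}])

```text
time: 19.6
tool_pos: [0.509, -0.2567, 0.267]
ee_rot: [-0.005, 0.985, 0.015, 0.173]
ft_force: [-1.0, 0.8, 0.5]
width: 0.0673
finger_force: 0.0
```

Run:
```python
from h import *
to([.5398,-.254,.184])
w=snap('wrist','w13.png'); g=cv2.cvtColor(w['img'],cv2.COLOR_RGB2HSV)
N=np.array([-.342,-.011,.94]); T=np.array([.94,.031,.342]); top=np.array([.5275,-.2543,.218])
for k in(0,9):
  for a in(-.033,0,.033):
    u=proj(w,top+T*a-N*k/1000); y,x=int(u[1]),int(u[0]); print(k,a,u,w['img'][y,x-30:x+31:4].sum(1).tolist())
u=proj(w,top); x=int(u[0]); print([(y,int(w['img'][y,x].sum())) for y in range(200,330,6)])
```

```text
19.6 [ 0.509  -0.2567  0.267 ] f [-1.0475  0.804   0.5489] w 0.0672500314373706
[[ 0.9396  0.0308  0.3408]
 [ 0.0274 -0.9995  0.0149]
 [ 0.341  -0.0047 -0.94  ]]
shift mm [ 0.7191 -1.3324 88.5467]
0 -0.033 [323.5099 299.4538] [546, 545, 562, 541, 367, 402, 562, 553, 543, 464, 529, 545, 546, 553, 539, 487]
0 0 [323.1975 252.5068] [520, 544, 543, 526, 280, 494, 562, 560, 558, 506, 519, 537, 535, 548, 535, 541]
0 0.033 [322.8626 201.4101] [553, 565, 505, 525, 530, 345, 495, 476, 472, 364, 546, 565, 569, 528, 534, 529]
9 -0.033 [323.6424 293.5867] [541, 545, 561, 543, 415, 467, 568, 560, 548, 510, 527, 544, 546, 552, 536, 545]
9 0 [323.3476 248.1472] [516, 543, 538, 551, 281, 498, 564, 559, 558, 502, 515, 536, 536, 547, 533, 541]
9 0.033 [323.0323 198.8698] [558, 555, 504, 526, 530, 309, 352, 361, 359, 319, 551, 570, 555, 536, 533, 531]
[(200, 398), (206, 551), (212, 558), (218, 558), (224, 558), (230, 555), (236, 556), (242, 555), (248, 556), (254, 556), (260, 551), (266, 553), (272, 551), (278, 551), (284, 551), (290, 551), (296, 548), (302, 342), (308, 504), (314, 506), (320, 504), (326, 268)]
```

The handle appears at columns 313–330, rows 202–301, centred under the gripper. I'll descend and pinch.

Emit:
play_rows(steps=[{"jaw": 60, "tx": 0, "ty": -1, "tz": 25, "rx": 0, "ry": 0, "rz": 0}, {"jaw": 60, "tx": 0, "ty": 0, "tz": 30, "rx": 0, "ry": 0, "rz": 0}, {"jaw": 60, "tx": 0, "ty": 0, "tz": 20, "rx": 0, "ry": 0, "rz": 0}, {"jaw": 60, "tx": 0, "ty": 0, "tz": 12, "rx": 0, "ry": 0, "rz": 0}, {"jaw": 60, "tx": 0, "ty": 0, "tz": 4, "rx": 0, "ry": 0, "rz": 0}])

```text
time: 20.07
tool_pos: [0.5412, -0.2515, 0.1814]
ee_rot: [-0.005, 0.985, 0.017, 0.173]
ft_force: [-0.8, -0.2, 0.1]
width: 0.067
finger_force: 0.0
```

Emit:
play_rows(steps=[{"jaw": 255, "tx": 0, "ty": 0, "tz": 0, "rx": 0, "ry": 0, "rz": 0}, {"jaw": 255, "tx": 0, "ty": 0, "tz": 0, "rx": 0, "ry": 0, "rz": 0}, {"jaw": 255, "tx": 0, "ty": 0, "tz": 0, "rx": 0, "ry": 0, "rz": 0}, {"jaw": 255, "tx": 0, "ty": 0, "tz": 0, "rx": 0, "ry": 0, "rz": 0}, {"jaw": 255, "tx": 0, "ty": 0, "tz": 0, "rx": 0, "ry": 0, "rz": 0}], squeeze=20)

```text
time: 20.48
tool_pos: [0.5409, -0.2535, 0.1842]
ee_rot: [-0.004, 0.984, 0.016, 0.175]
ft_force: [1.0, -0.5, -0.0]
width: 0.0363
finger_force: 0.0
```

Emit:
play_rows(steps=[{"jaw": 255, "tx": 0, "ty": 0, "tz": 0, "rx": 0, "ry": 0, "rz": 0}, {"jaw": 255, "tx": 0, "ty": 0, "tz": 0, "rx": 0, "ry": 0, "rz": 0}, {"jaw": 255, "tx": 0, "ty": 0, "tz": 0, "rx": 0, "ry": 0, "rz": 0}, {"jaw": 255, "tx": 0, "ty": 0, "tz": 0, "rx": 0, "ry": 0, "rz": 0}])

```text
time: 20.82
tool_pos: [0.5408, -0.2522, 0.1834]
ee_rot: [-0.005, 0.985, 0.017, 0.174]
ft_force: [-1.7, 6.1, 5.1]
width: 0.0138
finger_force: 20.0
```

Emit:
play_rows(steps=[{"jaw": 255, "tx": 0, "ty": -10, "tz": 0, "rx": 0, "ry": 0, "rz": 0}, {"jaw": 255, "tx": 0, "ty": -20, "tz": 0, "rx": 0, "ry": 0, "rz": 0}, {"jaw": 255, "tx": 0, "ty": -20, "tz": 0, "rx": 0, "ry": 0, "rz": 0}, {"jaw": 255, "tx": 0, "ty": -20, "tz": 0, "rx": 0, "ry": 0, "rz": 0}, {"jaw": 255, "tx": 0, "ty": -20, "tz": 0, "rx": 0, "ry": 0, "rz": 0}])

```text
time: 21.23
tool_pos: [0.5373, -0.1626, 0.1834]
ee_rot: [-0.003, 0.985, 0.016, 0.174]
ft_force: [-0.4, -2.7, -2.4]
width: 0.014
finger_force: 20.0
```

Emit:
play_rows(steps=[{"jaw": 255, "tx": 0, "ty": -20, "tz": 0, "rx": 0, "ry": 0, "rz": 0}, {"jaw": 255, "tx": 0, "ty": -20, "tz": 0, "rx": 0, "ry": 0, "rz": 0}, {"jaw": 255, "tx": 0, "ty": -15, "tz": 0, "rx": 0, "ry": 0, "rz": 0}, {"jaw": 255, "tx": 0, "ty": -10, "tz": 0, "rx": 0, "ry": 0, "rz": 0}, {"jaw": 255, "tx": 0, "ty": -5, "tz": 0, "rx": 0, "ry": 0, "rz": 0}])

```text
time: 21.65
tool_pos: [0.5346, -0.092, 0.1834]
ee_rot: [-0.004, 0.985, 0.017, 0.173]
ft_force: [-7.0, -1.9, 1.8]
width: 0.014
finger_force: 20.0
```

Emit:
play_rows(steps=[{"jaw": 255, "tx": 0, "ty": -3, "tz": 0, "rx": 0, "ry": 0, "rz": 0}, {"jaw": 255, "tx": 0, "ty": -3, "tz": 0, "rx": 0, "ry": 0, "rz": 0}, {"jaw": 255, "tx": 0, "ty": 0, "tz": 0, "rx": 0, "ry": 0, "rz": 0}])

```text
time: 21.9
tool_pos: [0.5344, -0.0865, 0.1834]
ee_rot: [-0.004, 0.985, 0.017, 0.173]
ft_force: [-6.4, 1.3, 3.4]
width: 0.0139
finger_force: 20.0
```

Emit:
play_rows(steps=[{"jaw": 255, "tx": -0.5, "ty": -1.5, "tz": 0, "rx": 0, "ry": 0, "rz": 0}, {"jaw": 255, "tx": 0, "ty": -1.5, "tz": 0, "rx": 0, "ry": 0, "rz": 0}, {"jaw": 255, "tx": 0, "ty": 0, "tz": 0, "rx": 0, "ry": 0, "rz": 0}])

```text
time: 22.15
tool_pos: [0.5343, -0.0841, 0.1834]
ee_rot: [-0.004, 0.985, 0.017, 0.174]
ft_force: [-5.7, 0.3, 1.6]
width: 0.0136
finger_force: 20.0
```

Emit:
play_rows(steps=[{"jaw": 255, "tx": 0, "ty": -1.5, "tz": 0, "rx": 0, "ry": 0, "rz": 0}, {"jaw": 255, "tx": 0, "ty": -1, "tz": 0, "rx": 0, "ry": 0, "rz": 0}, {"jaw": 255, "tx": 0, "ty": 0, "tz": 0, "rx": 0, "ry": 0, "rz": 0}])

```text
time: 22.4
tool_pos: [0.5343, -0.0823, 0.1834]
ee_rot: [-0.003, 0.985, 0.016, 0.174]
ft_force: [-5.6, -4.1, 1.6]
width: 0.0143
finger_force: 20.0
```

Emit:
play_rows(steps=[{"jaw": 255, "tx": 0, "ty": -1.5, "tz": 0, "rx": 0, "ry": 0, "rz": 0}, {"jaw": 255, "tx": 0, "ty": -1, "tz": 0, "rx": 0, "ry": 0, "rz": 0}, {"jaw": 255, "tx": 0, "ty": 0, "tz": 0, "rx": 0, "ry": 0, "rz": 0}])

```text
time: 22.65
tool_pos: [0.5344, -0.0823, 0.1834]
ee_rot: [-0.001, 0.985, 0.016, 0.174]
ft_force: [-6.7, -20.5, -2.2]
width: 0.0139
finger_force: 20.0
```

Emit:
play_rows(steps=[{"jaw": 255, "tx": 0, "ty": -1.5, "tz": 0, "rx": 0, "ry": 0, "rz": 0}, {"jaw": 255, "tx": 0, "ty": 0, "tz": 0, "rx": 0, "ry": 0, "rz": 0}, {"jaw": 255, "tx": 0, "ty": 0, "tz": 0, "rx": 0, "ry": 0, "rz": 0}])

```text
time: 22.9
tool_pos: [0.5344, -0.0823, 0.1834]
ee_rot: [0.0, 0.985, 0.016, 0.174]
ft_force: [-7.9, -28.1, -4.2]
width: 0.0136
finger_force: 20.0
```

The cover is against its stop (28 N, no motion). I'll relieve the push, open and retreat.

Emit:
play_rows(steps=[{"jaw": 255, "tx": 0, "ty": 3, "tz": 0, "rx": 0, "ry": 0, "rz": 0}, {"jaw": 120, "tx": 0, "ty": 0, "tz": 0, "rx": 0, "ry": 0, "rz": 0}, {"jaw": 120, "tx": 0, "ty": 0, "tz": 0, "rx": 0, "ry": 0, "rz": 0}, {"jaw": 120, "tx": 0, "ty": 0, "tz": 0, "rx": 0, "ry": 0, "rz": 0}, {"jaw": 120, "tx": 0, "ty": 0, "tz": 0, "rx": 0, "ry": 0, "rz": 0}])

```text
time: 23.32
tool_pos: [0.5348, -0.0805, 0.1836]
ee_rot: [-0.004, 0.985, 0.017, 0.174]
ft_force: [-0.6, 0.7, -1.2]
width: 0.0384
finger_force: 0.0
```

Emit:
play_rows(steps=[{"jaw": 120, "tx": 0, "ty": 0, "tz": -10, "rx": 0, "ry": 0, "rz": 0}, {"jaw": 120, "tx": 0, "ty": 0, "tz": -25, "rx": 0, "ry": 0, "rz": 0}, {"jaw": 120, "tx": 0, "ty": 0, "tz": -35, "rx": 0, "ry": 0, "rz": 0}, {"jaw": 120, "tx": 0, "ty": 0, "tz": -35, "rx": 0, "ry": 0, "rz": 0}, {"jaw": 120, "tx": 0, "ty": 0, "tz": -35, "rx": 0, "ry": 0, "rz": 0}])

```text
time: 23.73
tool_pos: [0.4856, -0.0823, 0.3173]
ee_rot: [-0.004, 0.985, 0.017, 0.174]
ft_force: [0.7, 0.1, 1.3]
width: 0.0468
finger_force: 0.0
```

Emit:
play_rows(steps=[{"jaw": 120, "tx": 0, "ty": 0, "tz": -30, "rx": 0, "ry": 0, "rz": 0}, {"jaw": 120, "tx": 0, "ty": 0, "tz": -10, "rx": 0, "ry": 0, "rz": 0}, {"jaw": 120, "tx": 0, "ty": 0, "tz": 0, "rx": 0, "ry": 0, "rz": 0}, {"jaw": 120, "tx": 0, "ty": 0, "tz": 0, "rx": 0, "ry": 0, "rz": 0}])

```text
time: 24.07
tool_pos: [0.4728, -0.0832, 0.3519]
ee_rot: [-0.004, 0.985, 0.016, 0.174]
ft_force: [0.0, 0.1, -0.5]
width: 0.0467
finger_force: 0.0
```

Run:
```python
from h import *
to([.53,-.08,.3])
w=snap('wrist','w14.png'); snap('scene','s14.png')
O=np.array([.5938,-.1661,0]);c,sn=np.cos(.033),np.sin(.033)
def cab(x,y,z): return O+[c*x-sn*y,sn*x+c*y,z]
# cover's right edge (shut: y=+1 mm) and left frame edge at x=-.05 / +.05
im=w['img'].astype(int)
for x in(-.05,.03):
  for y in(.001,.169): 
    P=cab(x,y,.186+x*.364+.010); u=proj(w,P); a=int(u[0]); 
    if 0<=u[1]<480: row=im[int(u[1])]; sat=[int(row[k].max()-row[k].min()) for k in range(max(a-24,0),min(a+25,640),3)]; print(x,y,u,sat)
```

```text
24.0667 [ 0.4728 -0.0832  0.3519] f [ 0.0314  0.1063 -0.4731] w 0.046692425788992825
[[ 0.939   0.0336  0.3424]
 [ 0.0307 -0.9994  0.0138]
 [ 0.3427 -0.0025 -0.9395]]
shift mm [36.0769 -1.1282 68.3593]
-0.05 0.001 [411.0723 206.3684] [98, 98, 98, 96, 98, 101, 103, 101, 108, 18, 29, 29, 30, 30, 30, 30, 30]
-0.05 0.169 [244.9651 206.4003] [59, 61, 59, 62, 66, 52, 64, 20, 109, 97, 98, 101, 104, 104, 103, 104, 101]
0.03 0.001 [416.7115 117.991 ] [100, 98, 97, 97, 93, 102, 104, 104, 106, 20, 24, 19, 19, 19, 18, 19, 18]
0.03 0.169 [239.4947 118.1005] [2, 1, 0, 1, 3, 2, 44, 20, 105, 96, 102, 104, 104, 105, 104, 104, 103]
```

Both cover edges sit at the shut position within about 1–2 mm, and the arm is clear. I'm handing the job in.

```bash
python3 -c "
from cell import arm
print(arm.hand_in())"
```

```text
the job is handed in; nothing more can be done
None
```

The paddle board hangs on the hook, the cover is fully shut against its stop, and the job is handed in at about 24 s; the first grasp closed just above the neck because the fingertips sat about 30 mm short of the stated length, so I regripped deeper.

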